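Serve roast potatoes from the oven dish into the bowl

TASK

Take the steel serving scoop by its handle, scoop potato pieces out of the oven dish and tip at least three of them into the empty bowl from just above it; any you do not serve stay in the dish. Use only the scoop on the food, never the gripper, and do not drop any piece elsewhere. Finish with the scoop lying flat and centred on its round wooden board again, let go, with the bowl and everything else on the table left undisturbed.

Things in the scene. Friction and masses are not known exactly. Their poses are not given: they have to be found in the camera images.
- server: serving scoop, 220 mm long, 260 g. Origin: centre of the blade's underside; x forward to the open lip, z up when flat. Steel blade: flat tray 90 mm long (x +-45), 104 wide (y +-52), floor 2 thick, open at +x; side walls 24 high (x -45 to 35, 2.5 thick), back wall 30 high. Wooden handle behind it: see server_grip
- server_grip (a point): grip point in the handle's middle, at (-110, 0, 75) mm in the scoop's frame. A sloping neck joins the blade's back wall to the handle, a level bar along x from x = -75 to -175 mm, 18 mm wide (y), 24 mm tall: underside 63 mm, top 87 mm above the blade's underside
- board: fixed round wooden board, 150 mm diameter, 12 mm thick; origin at the centre of its underside. The scoop's blade lies on it at the start, the handle sticking out past its edge
- dish: fixed blue oven dish; origin centre of underside, x along its length, z up. Inner floor 6 mm up, 240 mm long (x +-120), 126 wide (y +-63). Upright side walls 7 thick, 48 high. End walls lean out 40 degrees: x = +-120 at the floor, +-154 at the rim, 47 up; lugs reach x = +-179. Potatoes start at its +x end (centres x = 0 to 100); the -x end is empty
- potato0_center (a point): centre of a piece of roast potato: a firm rounded lump 30 to 34 mm in diameter and 27 mm high, about 22 g, with a small flat top and bottom
- potato1_center (a point): centre of a piece of roast potato: a firm rounded lump 30 to 34 mm in diameter and 27 mm high, about 22 g, with a small flat top and bottom
- potato2_center (a point): centre of a piece of roast potato: a firm rounded lump 30 to 34 mm in diameter and 27 mm high, about 22 g, with a small flat top and bottom
- potato3_center (a point): centre of a piece of roast potato: a firm rounded lump 30 to 34 mm in diameter and 27 mm high, about 22 g, with a small flat top and bottom
- potato4_center (a point): centre of a piece of roast potato: a firm rounded lump 30 to 34 mm in diameter and 27 mm high, about 22 g, with a small flat top and bottom
- bowl: empty white ceramic bowl, round, rim diameter 160 mm, height 45 mm, wall 4 mm, loose, 450 g; origin at the centre of its underside
- tumbler: bystander: drinking glass, 68 mm diameter, 100 mm high, origin under its centre
- carafe: bystander: corked green bottle, 86 mm diameter, 240 mm high, origin under its centre
- salt: bystander: steel salt shaker, 38 mm diameter, 55 mm high, origin under its centre
- mill: bystander: dark wooden pepper mill, 54 mm diameter, 160 mm high, origin under its centre
- jug: bystander: white mug, 72 mm diameter, 70 mm high, with a handle on its +y side, origin under its centre
- phone: bystander: black telephone lying flat, 148 x 72 x 9 mm, origin under its centre
- teaspoon: bystander: steel spoon lying flat, 190 mm long, along its x axis

How it is judged:
On the way, in this order (a step that is already met when the one before it is completed fails the run):
1. the scoop carries at least one potato piece clear of the dish (((height (world z) of potato0_center above 0.1 m and contact force between server and potato0 above 0.03 N and distance between potato0_center and server below 0.09 m) or (height (world z) of potato1_center above 0.1 m and contact force between server and potato1 above 0.03 N and distance between potato1_center and server below 0.09 m) or (height (world z) of potato2_center above 0.1 m and contact force between server and potato2 above 0.03 N and distance between potato2_center and server below 0.09 m) or (height (world z) of potato3_center above 0.1 m and contact force between server and potato3 above 0.03 N and distance between potato3_center and server below 0.09 m) or (height (world z) of potato4_center above 0.1 m and contact force between server and potato4 above 0.03 N and distance between potato4_center and server below 0.09 m))), for 0.15 s.
2. at least three potato pieces are in the bowl ((((horizontal distance between potato0_center and bowl below 0.074 m and z of potato0_center in the frame of bowl below 0.06 m) and (horizontal distance between potato1_center and bowl below 0.074 m and z of potato1_center in the frame of bowl below 0.06 m) and (horizontal distance between potato2_center and bowl below 0.074 m and z of potato2_center in the frame of bowl below 0.06 m)) or ((horizontal distance between potato0_center and bowl below 0.074 m and z of potato0_center in the frame of bowl below 0.06 m) and (horizontal distance between potato1_center and bowl below 0.074 m and z of potato1_center in the frame of bowl below 0.06 m) and (horizontal distance between potato3_center and bowl below 0.074 m and z of potato3_center in the frame of bowl below 0.06 m)) or ((horizontal distance between potato0_center and bowl below 0.074 m and z of potato0_center in the frame of bowl below 0.06 m) and (horizontal distance between potato1_center and bowl below 0.074 m and z of potato1_center in the frame of bowl below 0.06 m) and (horizontal distance between potato4_center and bowl below 0.074 m and z of potato4_center in the frame of bowl below 0.06 m)) or ((horizontal distance between potato0_center and bowl below 0.074 m and z of potato0_center in the frame of bowl below 0.06 m) and (horizontal distance between potato2_center and bowl below 0.074 m and z of potato2_center in the frame of bowl below 0.06 m) and (horizontal distance between potato3_center and bowl below 0.074 m and z of potato3_center in the frame of bowl below 0.06 m)) or ((horizontal distance between potato0_center and bowl below 0.074 m and z of potato0_center in the frame of bowl below 0.06 m) and (horizontal distance between potato2_center and bowl below 0.074 m and z of potato2_center in the frame of bowl below 0.06 m) and (horizontal distance between potato4_center and bowl below 0.074 m and z of potato4_center in the frame of bowl below 0.06 m)) or ((horizontal distance between potato0_center and bowl below 0.074 m and z of potato0_center in the frame of bowl below 0.06 m) and (horizontal distance between potato3_center and bowl below 0.074 m and z of potato3_center in the frame of bowl below 0.06 m) and (horizontal distance between potato4_center and bowl below 0.074 m and z of potato4_center in the frame of bowl below 0.06 m)) or ((horizontal distance between potato1_center and bowl below 0.074 m and z of potato1_center in the frame of bowl below 0.06 m) and (horizontal distance between potato2_center and bowl below 0.074 m and z of potato2_center in the frame of bowl below 0.06 m) and (horizontal distance between potato3_center and bowl below 0.074 m and z of potato3_center in the frame of bowl below 0.06 m)) or ((horizontal distance between potato1_center and bowl below 0.074 m and z of potato1_center in the frame of bowl below 0.06 m) and (horizontal distance between potato2_center and bowl below 0.074 m and z of potato2_center in the frame of bowl below 0.06 m) and (horizontal distance between potato4_center and bowl below 0.074 m and z of potato4_center in the frame of bowl below 0.06 m)) or ((horizontal distance between potato1_center and bowl below 0.074 m and z of potato1_center in the frame of bowl below 0.06 m) and (horizontal distance between potato3_center and bowl below 0.074 m and z of potato3_center in the frame of bowl below 0.06 m) and (horizontal distance between potato4_center and bowl below 0.074 m and z of potato4_center in the frame of bowl below 0.06 m)) or ((horizontal distance between potato2_center and bowl below 0.074 m and z of potato2_center in the frame of bowl below 0.06 m) and (horizontal distance between potato3_center and bowl below 0.074 m and z of potato3_center in the frame of bowl below 0.06 m) and (horizontal distance between potato4_center and bowl below 0.074 m and z of potato4_center in the frame of bowl below 0.06 m)))), for 0.3 s.
At the end, for the whole second after the job is handed in: at least three pieces in the bowl (centre within 74 mm of its axis, below 60 mm over its foot), the others in the dish, all at rest; the scoop flat (0.12 rad) and still on the board, blade centre within 30 mm of the board's; the bowl upright ((((horizontal distance between potato0_center and bowl below 0.074 m and z of potato0_center in the frame of bowl below 0.06 m) and (horizontal distance between potato1_center and bowl below 0.074 m and z of potato1_center in the frame of bowl below 0.06 m) and (horizontal distance between potato2_center and bowl below 0.074 m and z of potato2_center in the frame of bowl below 0.06 m)) or ((horizontal distance between potato0_center and bowl below 0.074 m and z of potato0_center in the frame of bowl below 0.06 m) and (horizontal distance between potato1_center and bowl below 0.074 m and z of potato1_center in the frame of bowl below 0.06 m) and (horizontal distance between potato3_center and bowl below 0.074 m and z of potato3_center in the frame of bowl below 0.06 m)) or ((horizontal distance between potato0_center and bowl below 0.074 m and z of potato0_center in the frame of bowl below 0.06 m) and (horizontal distance between potato1_center and bowl below 0.074 m and z of potato1_center in the frame of bowl below 0.06 m) and (horizontal distance between potato4_center and bowl below 0.074 m and z of potato4_center in the frame of bowl below 0.06 m)) or ((horizontal distance between potato0_center and bowl below 0.074 m and z of potato0_center in the frame of bowl below 0.06 m) and (horizontal distance between potato2_center and bowl below 0.074 m and z of potato2_center in the frame of bowl below 0.06 m) and (horizontal distance between potato3_center and bowl below 0.074 m and z of potato3_center in the frame of bowl below 0.06 m)) or ((horizontal distance between potato0_center and bowl below 0.074 m and z of potato0_center in the frame of bowl below 0.06 m) and (horizontal distance between potato2_center and bowl below 0.074 m and z of potato2_center in the frame of bowl below 0.06 m) and (horizontal distance between potato4_center and bowl below 0.074 m and z of potato4_center in the frame of bowl below 0.06 m)) or ((horizontal distance between potato0_center and bowl below 0.074 m and z of potato0_center in the frame of bowl below 0.06 m) and (horizontal distance between potato3_center and bowl below 0.074 m and z of potato3_center in the frame of bowl below 0.06 m) and (horizontal distance between potato4_center and bowl below 0.074 m and z of potato4_center in the frame of bowl below 0.06 m)) or ((horizontal distance between potato1_center and bowl below 0.074 m and z of potato1_center in the frame of bowl below 0.06 m) and (horizontal distance between potato2_center and bowl below 0.074 m and z of potato2_center in the frame of bowl below 0.06 m) and (horizontal distance between potato3_center and bowl below 0.074 m and z of potato3_center in the frame of bowl below 0.06 m)) or ((horizontal distance between potato1_center and bowl below 0.074 m and z of potato1_center in the frame of bowl below 0.06 m) and (horizontal distance between potato2_center and bowl below 0.074 m and z of potato2_center in the frame of bowl below 0.06 m) and (horizontal distance between potato4_center and bowl below 0.074 m and z of potato4_center in the frame of bowl below 0.06 m)) or ((horizontal distance between potato1_center and bowl below 0.074 m and z of potato1_center in the frame of bowl below 0.06 m) and (horizontal distance between potato3_center and bowl below 0.074 m and z of potato3_center in the frame of bowl below 0.06 m) and (horizontal distance between potato4_center and bowl below 0.074 m and z of potato4_center in the frame of bowl below 0.06 m)) or ((horizontal distance between potato2_center and bowl below 0.074 m and z of potato2_center in the frame of bowl below 0.06 m) and (horizontal distance between potato3_center and bowl below 0.074 m and z of potato3_center in the frame of bowl below 0.06 m) and (horizontal distance between potato4_center and bowl below 0.074 m and z of potato4_center in the frame of bowl below 0.06 m))) and ((horizontal distance between potato0_center and bowl below 0.074 m and z of potato0_center in the frame of bowl below 0.06 m) or (x of potato0_center in the frame of dish between -0.155 and 0.155 m and y of potato0_center in the frame of dish between -0.066 and 0.066 m and z of potato0_center in the frame of dish below 0.065 m)) and ((horizontal distance between potato1_center and bowl below 0.074 m and z of potato1_center in the frame of bowl below 0.06 m) or (x of potato1_center in the frame of dish between -0.155 and 0.155 m and y of potato1_center in the frame of dish between -0.066 and 0.066 m and z of potato1_center in the frame of dish below 0.065 m)) and ((horizontal distance between potato2_center and bowl below 0.074 m and z of potato2_center in the frame of bowl below 0.06 m) or (x of potato2_center in the frame of dish between -0.155 and 0.155 m and y of potato2_center in the frame of dish between -0.066 and 0.066 m and z of potato2_center in the frame of dish below 0.065 m)) and ((horizontal distance between potato3_center and bowl below 0.074 m and z of potato3_center in the frame of bowl below 0.06 m) or (x of potato3_center in the frame of dish between -0.155 and 0.155 m and y of potato3_center in the frame of dish between -0.066 and 0.066 m and z of potato3_center in the frame of dish below 0.065 m)) and ((horizontal distance between potato4_center and bowl below 0.074 m and z of potato4_center in the frame of bowl below 0.06 m) or (x of potato4_center in the frame of dish between -0.155 and 0.155 m and y of potato4_center in the frame of dish between -0.066 and 0.066 m and z of potato4_center in the frame of dish below 0.065 m)) and linear speed of each of potato0, potato1, potato2, potato3, potato4 below 0.03 m/s and horizontal distance between server and board below 0.03 m and angle between server's own z axis and vertical below 0.12 rad and height (world z) of server between 0.009 and 0.017 m and linear speed of server below 0.02 m/s and angle between bowl's own z axis and vertical below 0.1 rad); the robot touches nothing.
It fails at once if the gripper or the arm touches a potato piece (contact force between any of the fingers, the arm and potato0 above 0.3 N or contact force between any of the fingers, the arm and potato1 above 0.3 N or contact force between any of the fingers, the arm and potato2 above 0.3 N or contact force between any of the fingers, the arm and potato3 above 0.3 N or contact force between any of the fingers, the arm and potato4 above 0.3 N).
It fails at once if a potato piece is thrown or falls from a height (faster than 1.9 m/s) (linear speed of any of potato0, potato1, potato2, potato3, potato4 above 1.9 m/s).
It fails at once if the bowl is pushed more than 40 mm away or tipped (distance of bowl from where it was at the start of the episode above 0.04 m or angle between bowl's own z axis and vertical above 0.5 rad).
It fails at once if a bystander is pushed more than 40 mm away or knocked over (distance of any of tumbler, carafe, salt, mill, jug, phone, teaspoon from where it was at the start of the episode above 0.04 m or angle between any of tumbler, carafe, salt, mill, jug's own z axis and vertical above 0.4 rad).
It also fails if it takes over 64 s, if anything falls off the work surface, if the arm or the gripper's body presses on something with over 40 N, if the wrist force passes 120 N, or if a joint passes its speed limit or range.

ROBOT

A 6-joint arm with a two-finger parallel gripper is mounted at the origin on the work surface. World frame = base frame: x ahead of the robot, y to its left, z up, the work surface at z = 0. Lengths are in m, angles in rad, forces in N, time in s.
With the tool pointing down it reaches from about 0.275 to 0.725 m from the base axis. Payload 5.6 kg.
Tool frame: the origin (TCP) lies midway between the tips of the shut fingers; the grasp point (between the pads) lies 19 mm behind it; z points along the fingers, y is the line along which they close (so a half turn about z gives the same grasp; the last joint's range is limited). The gripper opens to 85 mm and grips with 20 to 120 N. Pads are 22 mm wide; open, the fingers measure 114 mm over their backs; the gripper's body (76 mm by 85 mm) begins 54 mm behind the grasp point. The pads swing forward as they close: fully open they stand 13 mm farther back than shut.
Start: joints at [-0.82, 0.255, 0.108, 0, -1.424, -0.285], TCP at [0.247, -0.491, 0.2] pointing down, gripper open.
Joint ranges: [-2.95, 2.95], [-1.21, 1.97], [-1.09, 1.5], [-2.87, 1.71], [-2.94, -0.07], [-3.05, 3.05]. Speed limits (rad/s): [2.57, 2.57, 3.14, 3.14, 3.14, 3.14].

INTERFACE

Orientations are given as [roll, pitch, yaw] about the fixed x, y, z axes, in that order (R = Rz(yaw) Ry(pitch) Rx(roll)).
In Python, from plant import arm gives the robot as it stands.
- The arm moves only by the tool servo_tool, never from a script. Its argument "targets" is one flat list of numbers, 7 for each row, row after row: the opening, from 0 (shut) to 1 (fully open), then the shift along the tool's x, y, z in cm, then the turn, a rotation vector about the tool's x, y, z in rad. A call has 1 to 10 rows; each row shifts and turns the commanded pose from where the row before left it, along the tool's axes as they then stand; what a row does not reach is not made up. A row lasts 1/8 s, in which the tool goes at most 62.5 mm and 10.7 degrees, less where a joint would pass 70% of its speed; a pose out of reach is approached as far as the arm can. A call is refused whole if a number of a shift passes 6.25 or a number of a turn 0.188, either way. A call with a gripper value outside its range is refused whole. The fingers move at their own pace and stop on an object; the grip force is fixed at half the most. Time passes only in rows, so rows that do not move let the fingers close. It gives the time, the measured TCP pose, the force, the opening and the grip force at its end, in the units of the state.
- arm.get_state(): the state, without advancing time (a new reading comes with each control period).
- arm.camera(name): name is "scene" or "top" or "wrist"; returns the picture (400x640x3 uint8, red, green, blue); there is no depth.
- arm.calibration(name): a dict with "fx", "fy", "cx", "cy" (pixels), "origin" and "rotation" of the camera in the world. Camera axes: x right, y up, looking along -z (the intrinsics and any distortion apply to the point x, -y, -z); pixel columns grow to the right and rows downward; lengths in m; the calibration is good to about 2 mm. A picture is of the moment at which its call begins: read the wrist's pose just before it. calibration takes no time and is no camera call; for the wrist camera it gives the pose at the moment of the call.
- arm.sign_off(): hands the job in; it is judged then, once.
The state is a dict: "clock": time; "q": joint angles; "joint_vel": joint speeds; "joint_efforts": joint torques, N m; "eef_pos": TCP position; "orientation": TCP orientation; "force": force on the tool from outside, world axes, zero at the start; "torque": the same for the moment, N m; "gripper_width": finger opening in m; "gripper_force": force on a finger pad.
Only numpy, scipy, OpenCV 4.12 (cv2) and the standard library are available. Lean on these libraries where they do the work, as an engineer would, in place of code of your own. Each camera call takes 0.05 s, during which the arm holds its last target. There are 200 camera calls.

## Working session

There is one attempt and no reset: what is moved stays moved. The work goes in short steps, Python scripts to look and compute and a tool call to move; the robot and the scene stay as the last step left them, time stands still between calls to the robot, and variables do not carry over. Pictures are saved under pics/ and viewed, at most 10 in all, crops included, and the job is handed in when it is done.

Besides the shell and the picture viewer there is one more tool, called in YAML: its name, and indented under it one key for each argument. servo_tool: Moves the arm, as the interface text tells. Its arguments: {"type":"object","properties":{"targets":{"type":"array"}},"required":["targets"]}

```bash
mkdir -p pics; ls
python3 - <<'E'
from plant import arm
import cv2
for n in("top","scene"):
    c=arm.calibration(n);print(n,{k:(v.tolist() if hasattr(v,'tolist') else v) for k,v in c.items()})
    cv2.imwrite(f"pics/{n}0.png",arm.camera(n)[:,:,::-1])
s=arm.get_state();print(s['clock'],s['eef_pos'],s['orientation'],s['gripper_width'])
E
```

```text
pics
top {'fx': 429.50934788063074, 'fy': 429.50934788063074, 'cx': 318.3171162791658, 'cy': 193.88991449168876, 'origin': [0.4109575981608253, -0.025734001438602713, 1.2001272557841731], 'rotation': [0.10117008074157363, 0.02917636058346451, -1.5891266161419182]}
scene {'fx': 460.8720997966746, 'fy': 460.8720997966746, 'cx': 319.66913627007307, 'cy': 195.46683074995428, 'origin': [1.3335636936220996, 0.005617174961909171, 0.8957113078991319], 'rotation': [0.7861855226549588, 0.02008357140674133, 1.5535436019537017]}
0.1 [ 0.24682253 -0.49094453  0.19956181] [ 3.13983080e+00 -9.45612684e-05 -2.67590688e+00] 0.08517741266578215
```

View pics/top0.png

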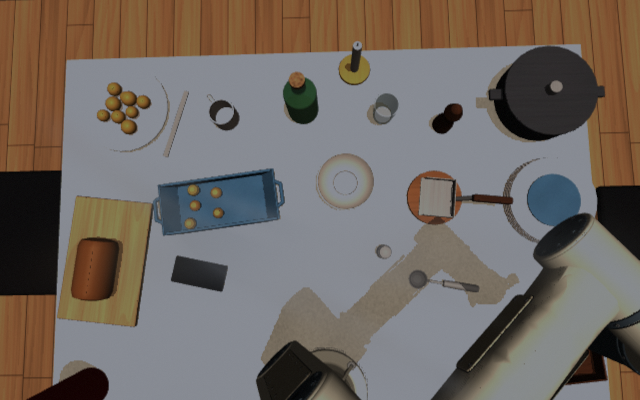

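View pics/scene0.png

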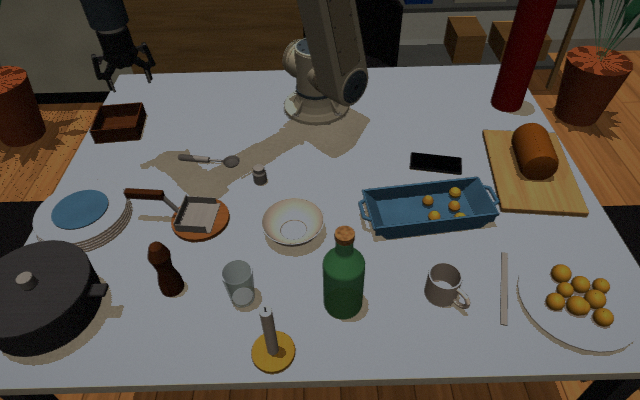

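Top view: scoop blade at about (437,197) on the board, handle running right to (510,200). Bowl is at (345,181), dish from (155,210) to (283,190), potatoes at (193,190), (216,192), (195,206), (218,213) and (190,223). Salt is at (384,252) and the spoon at (417–478,280–288). The scene view agrees with this.

```bash
cat > h.py <<'E'
import numpy as np,cv2
from scipy.spatial.transform import Rotation as Ro
from plant import arm
def cal(n):
    c=arm.calibration(n); r=np.array(c['rotation'])
    R=r if r.shape==(3,3) else Ro.from_euler('xyz',r).as_matrix()
    return c,np.array(c['origin']),R
def ray(n,u,v,C=None):
    c,o,R=C or cal(n)
    return o,R@np.array([(u-c['cx'])/c['fx'],-(v-c['cy'])/c['fy'],-1])
def plane(n,u,v,z,C=None):
    o,d=ray(n,u,v,C); return o+d*(z-o[2])/d[2]
def proj(n,p,C=None):
    c,o,R=C or cal(n); q=R.T@(np.array(p)-o)
    return c['cx']+c['fx']*q[0]/-q[2], c['cy']-c['fy']*q[1]/-q[2]
def blobs(m,amin):
    k,l,s,ce=cv2.connectedComponentsWithStats(m.astype(np.uint8))
    return [(s[i,4],ce[i],l==i) for i in range(1,k) if s[i,4]>=amin]
def box(m): 
    ys,xs=np.nonzero(m); return cv2.minAreaRect(np.c_[xs,ys].astype(np.float32))
E
python3 - <<'E'
from h import *
np.set_printoptions(precision=4,suppress=True)
im=cv2.imread('pics/top0.png');H,S,V=cv2.split(cv2.cvtColor(im,cv2.COLOR_BGR2HSV).astype(int))
C=cal('top')
def sub(m,x0,x1,y0,y1):
    z=np.zeros_like(m);z[y0:y1,x0:x1]=m[y0:y1,x0:x1];return z
print('yellow');
for a,c,m in blobs(sub((H>10)&(H<30)&(S>110)&(V>70),150,290,165,240),15): print(a,c,plane('top',*c,.02,C))
d=sub((H>95)&(H<115)&(S>90),140,295,160,245)
b=max(blobs(d,200),key=lambda t:t[0]);r=box(b[2]);print('dish',b[0],r)
for p in cv2.boxPoints(r): print('  ',plane('top',*p,.047,C))
print(' c',plane('top',*r[0],.047,C))
print('brown')
for a,c,m in blobs(sub((H<16)&(S>110)&(V>40),395,525,160,235),40):
    print(a,c,box(m),plane('top',*c,.012,C),'h',plane('top',*c,.099,C), np.nonzero(m)[1].min(),np.nonzero(m)[1].max())
# handle dark part
m=sub((H<16)&(S>100)&(V<75),460,525,185,215)
for a,c,mm in blobs(m,30): 
    r=box(mm);print('handle',a,c,r,[plane('top',*p,.099,C) for p in cv2.boxPoints(r)])
for u,v in((360,181),(437,197)):print(im[v,u])
big=cv2.resize(im[140:240,140:530],None,fx=2.05,fy=2.05,interpolation=cv2.INTER_CUBIC);cv2.imwrite('pics/c1.png',np.clip(big*1.6,0,255))
E
```

```text
yellow
77 [192.6364 189.6104] [0.5509 0.357  0.02  ]
68 [215.6471 192.0588] [0.5426 0.2923 0.02  ]
78 [194.5 205. ] [0.5077 0.3512 0.02  ]
72 [217.5833 212.4167] [0.4858 0.2865 0.02  ]
34 [188.9118 223.5294] [0.4566 0.3663 0.02  ]
dish 4112 ((223.40969848632812, 201.02359008789062), (50.878482818603516, 119.1768798828125), 81.7028579711914)
   [0.5638 0.4363 0.047 ]
   [0.6039 0.1124 0.047 ]
   [0.4664 0.0938 0.047 ]
   [0.4263 0.4136 0.047 ]
 c [0.5147 0.2636 0.047 ]
brown
720 [423.2667 197.5458] ((429.0, 197.0), (52.0, 44.0), 90.0) [ 0.5159 -0.2828  0.012 ] h [ 0.5082 -0.2639  0.099 ] 407 451
49 [457.7551 191.3265] ((458.0, 190.0), (12.0, 4.0), 90.0) [ 0.5312 -0.3779  0.012 ] h [ 0.5224 -0.3521  0.099 ] 456 460
207 [492.9179 198.5362] ((492.5735168457031, 198.54409790039062), (37.27450180053711, 5.598844528198242), 4.398705005645752) [ 0.5092 -0.4726  0.012 ] h [ 0.502  -0.4399  0.099 ] 474 511
56 [457.1429 206.1607] ((456.60003662109375, 207.20001220703125), (5.0596442222595215, 13.914020538330078), 18.43494987487793) [ 0.4902 -0.3742  0.012 ] h [ 0.4844 -0.3487  0.099 ] 455 461
handle 251 [492.1275 198.9323] ((492.005859375, 198.92352294921875), (38.3482551574707, 6.442506313323975), 4.398705005645752) [array([ 0.4976, -0.3885,  0.099 ]), array([ 0.514 , -0.3906,  0.099 ]), array([ 0.5045, -0.4864,  0.099 ]), array([ 0.4882, -0.4842,  0.099 ])]
[143 140 137]
[118 125 132][ WARN:0@0.564] global loadsave.cpp:1063 imwrite_ Unsupported depth image for selected encoder is fallbacked to CV_8U.
```

View pics/c1.png

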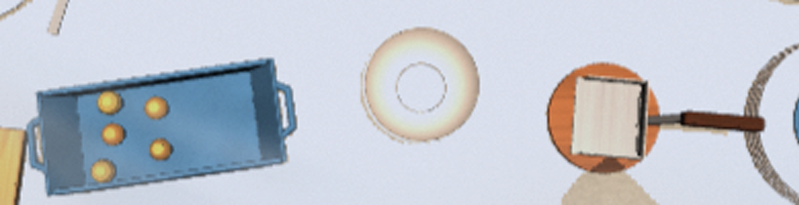

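The crop is at 2.05× with origin (140,140). It shows the dish rim corners at (37,90), (273,58), (288,163) and (47,196), the bowl rim centred at (421,85), and the board circle centred at (604,117).

Run:
```python
from h import *
np.set_printoptions(precision=4,suppress=True)
C=cal('top')
f=lambda x,y,z:plane('top',x/2.05+140,y/2.05+140,z,C)
q=np.array([f(*p,.047) for p in((37,90),(273,58),(288,163),(47,196))]);print(q,q.mean(0),[np.linalg.norm(q[i]-q[i-1]) for i in range(4)])
e=(q[0]+q[3]-q[1]-q[2]);print('dish yaw',np.degrees(np.arctan2(e[1],e[0])))
e/=np.linalg.norm(e); c=q.mean(0)
for p in[(.5509,.357),(.5426,.2923),(.5077,.3512),(.4858,.2865),(.4566,.3663)]:
    d=np.array(p)-c[:2];print('pot in dish',d@e[:2],d@[-e[1],e[0]])
print('bowl',f(421,85,.045),f(421,87,.006),'board',f(604,117,.012))
# cross-check with scene view: bowl, board and dish centres
for n,p in(('bowl',[*f(421,85,.045)[:2],.045]),('dish',c),('pot0',[.5509,.357,.02]),('pot4',[.4566,.3663,.02]),('grip',[.5,-.4225,.087])):print(n,proj('scene',p))
```

```text
[[0.5655 0.4439 0.047 ]
 [0.6014 0.1275 0.047 ]
 [0.4616 0.1088 0.047 ]
 [0.4243 0.4278 0.047 ]] [0.5132 0.277  0.047 ] [np.float64(0.14205366645130432), np.float64(0.3183833747327041), np.float64(0.14105895000223), np.float64(0.32108540174847816)]
dish yaw 96.56693184117903
pot in dish 0.0751708809222732 -0.046619252497882485
pot in dish 0.01184460137453382 -0.030974370950182514
pot in dish 0.07434945160078522 -0.003039380379325376
pot in dish 0.012578519842248882 0.02611627069696262
pot in dish 0.09519437012357611 0.04599845574522454
bowl [ 0.5611 -0.068   0.045 ] [ 0.5634 -0.0694  0.006 ] board [ 0.5166 -0.3139  0.012 ]
bowl (np.float64(291.61394643998597), np.float64(218.891784600196))
dish (np.float64(426.7827592623337), np.float64(200.9225701987565))
pot0 (np.float64(459.4175983959575), np.float64(218.11590148189904))
pot4 (np.float64(454.7429628524982), np.float64(192.0253716008505))
grip (np.float64(150.6860961313325), np.float64(193.4123098242314))
```

```bash
cat >> h.py <<'E'
def scoop2tool(pos,yaw,up,tcp=(-.110,0,.056)):
    "blade-underside-centre pos, yaw deg, nose-up deg -> TCP pos, R"
    Rs=Ro.from_euler('z',yaw,degrees=True)*Ro.from_euler('y',-up,degrees=True)
    return np.array(pos)+Rs.apply(tcp), Rs*Ro.from_euler('y',180,degrees=True)
def cur():
    s=arm.get_state(); return np.array(s['eef_pos']),Ro.from_euler('xyz',s['orientation'])
def rows(wps,start=None,prec=2):
    "wps: list of (pos,R,n,open); prints flat rows, feeding rounding errors forward"
    p,R=start or cur()
    for q,Q,n,g in wps:
        p0,R0=p,R; rv=(R0.inv()*Q).as_rotvec()
        out=[]
        for i in range(1,n+1):
            t=i/n; pt=p0+(q-p0)*t; Rt=R0*Ro.from_rotvec(rv*t)
            d=np.round(R.inv().apply(pt-p)*100,prec); w=np.round((R.inv()*Rt).as_rotvec(),3)
            p=p+R.apply(d/100); R=R*Ro.from_rotvec(w)
            out.append(','.join(f'{v:g}' for v in[g,*d,*w]))
        print(', '.join(out).replace('-0,','0,'),'\n')
    return p,R
E
python3 - <<'E'
from h import *
gp,gR=scoop2tool([.513,-.314,.012],84.3,0)
print(gp)
gp=np.array([.5025,-.424,.068])
up=gp+[0,0,.132]
rows([(up,gR,8,1),(gp,gR,5,1)])
E
```

```text
[ 0.50207483 -0.42345611  0.068     ]
1,-3.23,-0.69,-0.01,0,0,-0.126, 1,-3.12,-1.09,0,0,0,-0.125, 1,-2.96,-1.46,-0.01,0.001,0,-0.126, 1,-2.75,-1.83,-0.01,0,0,-0.126, 1,-2.5,-2.16,0,0,0,-0.126, 1,-2.21,-2.46,-0.01,0,0.001,-0.125, 1,-1.88,-2.71,0,0,0,-0.126, 1,-1.53,-2.93,-0.01,0.001,0,-0.126 

1,0,0,2.64,0,0,0, 1,0,0,2.64,0,0,0, 1,0,0,2.64,0,0,0, 1,0,0,2.64,0,0,0, 1,-0.01,0,2.64,0,0,0
```

servo_tool:
  targets: [1, -3.23, -0.69, -0.01, 0, 0, -0.126, 1, -3.12, -1.09, 0, 0, 0, -0.125, 1, -2.96, -1.46, -0.01, 0, 0, -0.126, 1, -2.75, -1.83, -0.01, 0, 0, -0.126, 1, -2.5, -2.16, 0, 0, 0, -0.126, 1, -2.21, -2.46, -0.01, 0, 0, -0.125, 1, -1.88, -2.71, 0, 0, 0, -0.126, 1, -1.53, -2.93, -0.01, 0, 0, -0.126, 1, 0, 0, 0, 0, 0, 0]

```text
clock: 1.23
eef_pos: [0.5042, -0.4232, 0.199]
orientation: [3.139, 0.002, -1.667]
force: [-0.3, 0.6, -0.3]
gripper_width: 0.0853
gripper_force: 0.0
```

Run:
```python
from h import *
p,R=cur();print(p,R.as_euler('xyz'))
im=arm.camera('wrist');cv2.imwrite('pics/w1.png',im[:,:,::-1])
C=cal('wrist')
for n,q in(('grip',[.5025,-.424,.099]),('front',[.5058,-.3895,.099]),('tail',[.4963,-.4853,.099])):print(n,proj('wrist',q,C))
```

```text
[ 0.504175   -0.42316681  0.19899465] [ 3.13947293e+00  1.58846284e-03 -1.66701671e+00]
grip (np.float64(324.6660449056038), np.float64(190.31732837330142))
front (np.float64(324.7179441678886), np.float64(229.22671960769168))
tail (np.float64(325.0002820948824), np.float64(113.24039880860485))
```

View pics/w1.png

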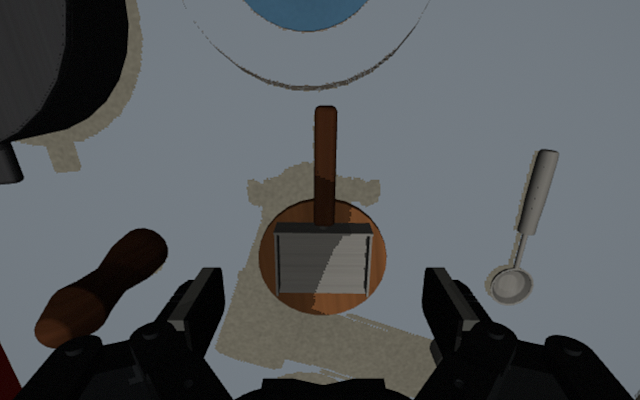

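The wrist view shows the handle from (326,107) to (325,227), within a few mm of where I predicted it. Descending and closing.

servo_tool:
  targets: [1, 0, 0.1, 2.6, 0, 0, 0, 1, 0.1, 0, 2.6, 0, 0, 0, 1, 0, 0, 2.6, 0, 0, 0, 1, 0, 0, 2.6, 0, 0, 0, 1, 0, 0, 2.7, 0, 0, 0, 0.1, 0, 0, 0, 0, 0, 0, 0, 0, 0, 0, 0, 0, 0, 0, 0, 0, 0, 0, 0, 0, 0, 0, 0, 0, 0, 0, 0, 0, 0, 0, 0, 0, 0, 0]

```text
clock: 2.52
eef_pos: [0.5018, -0.4254, 0.0703]
orientation: [-3.141, -0.0, -1.67]
force: [-0.3, -0.2, -0.2]
gripper_width: -0.0002
gripper_force: 0.0
```

Run:
```python
from h import *
print(arm.get_state()['gripper_width'],arm.get_state()['gripper_force'])
a=arm.camera('wrist')[:,:,::-1];b=arm.camera('scene')[100:280,60:320,::-1]
cv2.imwrite('pics/w2.png',np.hstack([cv2.resize(a,(400,250)),cv2.resize(b,(361,250))]))
```

```text
-0.00020469022081123892 0.0
```

View pics/w2.png

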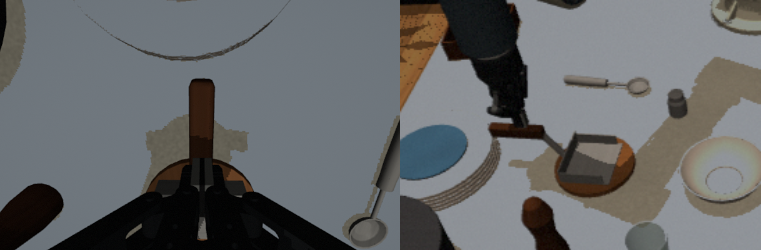

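Run:
```python
from h import *
p,R=cur();C=cal('wrist')
print(p)
for dz in(0,-.019,-.03,-.05): 
    q=p+R.apply([0,0,dz]);print(dz,q[2],'wrist',proj('wrist',q,C),'scene',proj('scene',q))
for n,q in(('grip',[.5025,-.424,.099]),('front',[.5058,-.3895,.099]),('tail',[.4963,-.4853,.099])):print(n,proj('wrist',q,C),proj('scene',q))
im=arm.camera('scene')[150:220,100:200,::-1]
w=arm.camera('wrist')[100:400,200:440,::-1]
cv2.imwrite('pics/w3.png',np.clip(1.7*np.hstack([cv2.resize(im,(460,322)),cv2.resize(w,(258,322))]).astype(float),0,255).astype(np.uint8))
```

```text
[ 0.50166126 -0.42534154  0.07004605]
0 0.07004605192660263 wrist (np.float64(324.89119953689107), np.float64(243.286783134588)) scene (np.float64(151.27185174188133), np.float64(198.63490128647007))
-0.019 0.08904605149733738 wrist (np.float64(325.11680688365044), np.float64(259.7798655483597)) scene (np.float64(149.17215058776256), np.float64(193.32744483018615))
-0.03 0.1000460512488154 wrist (np.float64(325.27051736889337), np.float64(271.0169096313125)) scene (np.float64(147.9341705843438), np.float64(190.19817810143923))
-0.05 0.12004605079695724 wrist (np.float64(325.6078796377508), np.float64(295.6798640230347)) scene (np.float64(145.63997721275615), np.float64(184.3990997906467))
grip (np.float64(323.7395646028368), np.float64(272.5611523273586)) (np.float64(148.5042560015824), np.float64(190.71928658589047))
front (np.float64(323.915619068573), np.float64(333.80641274379207)) (np.float64(161.99670043055363), np.float64(191.27857476870506))
tail (np.float64(324.1710793948104), np.float64(140.67748351947625)) (np.float64(124.70699656547905), np.float64(189.6377416260213))
```

View pics/w3.png

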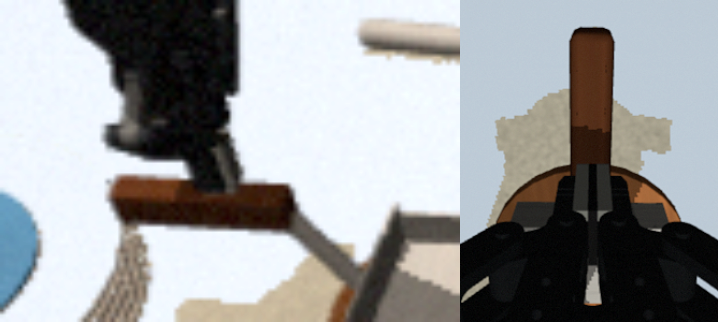

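The close-up shows the fingers shut, with their tips vanishing at the handle's top face around z = 0.10. That doesn't look like a grip: width and force both read 0. I'll open and close again in short stages and watch the readings.

servo_tool:
  targets: [1, 0, 0, 0, 0, 0, 0, 1, 0, 0, 0, 0, 0, 0, 1, 0, 0, 0, 0, 0, 0, 1, 0, 0, 0, 0, 0, 0]

```text
clock: 3.22
eef_pos: [0.5016, -0.4253, 0.0699]
orientation: [3.142, 0.0, -1.67]
force: [-1.0, -0.6, -1.1]
gripper_width: 0.0722
gripper_force: 0.0
```

servo_tool:
  targets: [0, 0, 0, 0, 0, 0, 0, 0, 0, 0, 0, 0, 0, 0]

```text
clock: 3.48
eef_pos: [0.5016, -0.4253, 0.0699]
orientation: [3.142, 0.0, -1.67]
force: [-0.0, 0.0, 0.1]
gripper_width: 0.0391
gripper_force: 0.0
```

servo_tool:
  targets: [0, 0, 0, 0, 0, 0, 0, 0, 0, 0, 0, 0, 0, 0]

```text
clock: 3.72
eef_pos: [0.5016, -0.4253, 0.0699]
orientation: [3.142, 0.0, -1.67]
force: [-0.0, -0.6, 0.4]
gripper_width: 0.002
gripper_force: 0.0
```

Run:
```python
from h import *
s=arm.get_state();print(s)
```

```text
{'clock': 3.725, 'q': array([-4.66355571e-01,  5.27253400e-01,  1.82896873e-01, -1.03728732e-05,
       -1.22647481e+00,  3.67340975e-01]), 'joint_vel': array([-9.04869824e-05,  7.94148841e-04,  4.03252618e-04,  1.39074265e-03,
       -9.93677770e-04, -6.44962405e-04]), 'joint_efforts': array([ 5.29993031e-04, -5.22276413e+01,  2.26544094e+01,  5.10828182e+00,
       -4.74331737e-04,  3.74142974e-05]), 'eef_pos': array([ 0.50156649, -0.42533816,  0.06987694]), 'orientation': array([ 3.14156348e+00,  2.16875448e-05, -1.66981442e+00]), 'force': array([-0.00913565, -0.63512454,  0.35868915]), 'torque': array([-0.00671973, -0.01425998,  0.017333  ]), 'gripper_force': 0.0, 'gripper_width': 0.0019552515090064835}
```

The fingers close on nothing where my estimate puts the handle. I'll triangulate the handle from the top and scene cameras, and check the wrist camera against the board.

Run:
```python
from h import *
np.set_printoptions(precision=4,suppress=True)
def tri(a,b):
    (o,d),(p,e)=ray(*a),ray(*b)
    s=np.linalg.lstsq(np.c_[d,-e],p-o,rcond=None)[0];x,y=o+s[0]*d,p+s[1]*e
    return (x+y)/2,np.linalg.norm(x-y)
# handle top-face ends in both pictures
im=cv2.imread('pics/scene0.png');H,S,V=cv2.split(cv2.cvtColor(im,cv2.COLOR_BGR2HSV).astype(int))
m=np.zeros_like(H);m[182:206,118:172]=((H<16)&(S>110)&(V<90))[182:206,118:172]
a,c,mm=max(blobs(m,30),key=lambda t:t[0]);print('scene handle',a,c,box(mm))
xs=np.nonzero(mm)[1];
for x in(xs.min()+1,xs.max()-1):print(x,np.nonzero(mm[:,x])[0][[0,-1]])
print('centroids',tri(('top',492.1,198.9),('scene',*c)))
# wrist camera relative to the tool; board in w1
p,R=cur();cc,o,Rc=cal('wrist');print('cam in tool',R.inv().apply(o-p),(R.inv()*Ro.from_matrix(Rc)).as_euler('xyz'),cc['fx'])
p1=np.array([.504175,-.423167,.198995]);R1=Ro.from_euler('xyz',[3.13947,.00159,-1.66702])
C1=(cc,p1+R1.apply(R.inv().apply(o-p)),(R1*R.inv()).as_matrix()@Rc)
for n,q in(('board',[.5166,-.3139,.012]),('b+75',[.5166+.075,-.3139,.012]),('b-75',[.5166-.075,-.3139,.012]),('tail',[.4963,-.4853,.099])):print(n,proj('wrist',q,C1))
print('boardwrist',plane('wrist',322.5,256,.012,C1))
```

```text
scene handle 332 [143.9729 193.5   ] ((143.49537658691406, 193.5830841064453), (39.106361389160156, 9.09708309173584), 3.1798300743103027)
125 [190 194]
162 [191 199]
centroids (array([ 0.5017, -0.4399,  0.0892]), np.float64(0.0028485338237082673))
cam in tool [ 0.0815 -0.0012 -0.1727] [2.822  0.0006 1.5704] 346.3908300774237
board (np.float64(321.79785558964863), np.float64(260.0743034727054))
b+75 (np.float64(257.75493706503204), np.float64(265.6693953511648))
b-75 (np.float64(386.50514003200993), np.float64(254.42116944944178))
tail (np.float64(326.4833399270263), np.float64(112.25014980230262))
boardwrist [ 0.5153 -0.3191  0.012 ]
```

The cameras agree on the handle, with its centre at z ≈ 0.088. The fingertips appear about 30 mm short of the reported TCP in both the scene and wrist views. Going 28 mm lower is safe in either case, since the tips would still be above 0.04 and the body above the handle.

servo_tool:
  targets: [1, 0, 0, 0, 0, 0, 0, 1, 0, 0, 0, 0, 0, 0, 1, 0, 0, 0, 0, 0, 0, 1, 0, 0, 0, 0, 0, 0, 1, 0, 0, 0.9, 0, 0, 0, 1, 0, 0, 0.9, 0, 0, 0, 1, 0, 0, 1, 0, 0, 0, 1, 0, 0, 0, 0, 0, 0]

```text
clock: 4.72
eef_pos: [0.5008, -0.4248, 0.0403]
orientation: [3.139, 0.001, -1.67]
force: [0.0, -0.9, 0.2]
gripper_width: 0.0851
gripper_force: 0.0
```

servo_tool:
  targets: [0, 0, 0, 0, 0, 0, 0, 0, 0, 0, 0, 0, 0, 0, 0, 0, 0, 0, 0, 0, 0, 0, 0, 0, 0, 0, 0, 0, 0, 0, 0, 0, 0, 0, 0]

```text
clock: 5.35
eef_pos: [0.5019, -0.4255, 0.0423]
orientation: [-3.141, -0.0, -1.67]
force: [0.3, -0.1, 1.3]
gripper_width: 0.017
gripper_force: 61.1
```

Run:
```python
from h import *
s=arm.get_state();print(s['eef_pos'],s['gripper_width'],s['gripper_force'])
im=arm.camera('scene')[150:220,100:200,::-1]
w=arm.camera('wrist')[100:400,200:440,::-1]
cv2.imwrite('pics/w4.png',np.clip(1.7*np.hstack([cv2.resize(im,(460,322)),cv2.resize(w,(258,322))]).astype(float),0,255).astype(np.uint8))
```

```text
[ 0.5018851  -0.42547631  0.04228518] 0.016964150674165467 61.07366323471069
```

View pics/w4.png

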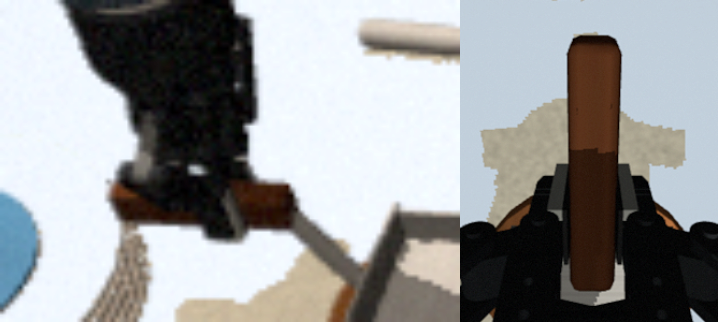

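Gripped: 61 N at a width of 17 mm, with the handle between the pads. Next is the lift and the move over the empty end of the dish.

```bash
cat >> h.py <<'E'
T=(-.112,0,.030)
DC=np.array([.5132,.277]);DY=96.57;e=np.array([np.cos(np.radians(DY)),np.sin(np.radians(DY))])
def dish(x,z,up,y=0): return scoop2tool([*(DC+e*x+np.array([-e[1],e[0]])*y),z],DY,up,T)
E
python3 - <<'E'
from h import *
p,R=cur()
s=rows([(p+[0,0,.11],R,5,0)])
d=dish(-.055,.122,0)
h1=(s[0]+d[0])/2; Rh=s[1]*Ro.from_rotvec((s[1].inv()*d[1]).as_rotvec()/2)
s=rows([(h1,Rh,10,0),(*d,10,0)],s)
rows([(*dish(-.055,.020,-3),6,0)],s)
print(p,s[0],d[0])
E
```

```text
0,0,0,-2.2,0,0,0, 0,0,0,-2.2,0,0,0, 0,0,-0.01,-2.2,0,0,0, 0,0,0,-2.2,0,0,0, 0,0.01,0,-2.2,0,0,0 

0,-2.69,0.11,0,0,0,-0.011, 0,-2.68,0.09,0,0,0,-0.01, 0,-2.69,0.05,0,0,0,-0.011, 0,-2.69,0.03,0,0,0,-0.011, 0,-2.68,0,0,0,0,-0.01, 0,-2.69,-0.03,0,0,0,-0.011, 0,-2.69,-0.06,0,0,0,-0.011, 0,-2.69,-0.09,0,0,0,-0.01, 0,-2.68,-0.11,0,0,0,-0.011, 0,-2.68,-0.15,0,0,0,-0.011 

0,-2.68,-0.17,0,0,0,-0.011, 0,-2.68,-0.21,0,0,0,-0.01, 0,-2.68,-0.23,0,0,0,-0.011, 0,-2.68,-0.26,0,0,0,-0.011, 0,-2.67,-0.28,0,0,0,-0.01, 0,-2.67,-0.32,0,0,0,-0.011, 0,-2.67,-0.34,0,0,0,-0.011, 0,-2.66,-0.38,0,-0.001,-0.001,-0.01, 0,-2.66,-0.4,0,0,0,-0.011, 0,-2.65,-0.43,0.01,0,0,-0.01 

0,-0.03,0,1.6,0,0.009,0, 0,-0.04,0,1.6,0,0.009,0, 0,-0.06,0,1.61,0,0.008,0, 0,-0.07,0,1.6,0,0.009,0, 0,-0.08,0,1.6,0,0.009,0, 0,-0.1,0,1.6,0,0.009,-0 

[ 0.50188503 -0.42554308  0.04228959] [0.53231497 0.11110829 0.15195507] [0.53230764 0.11109672 0.152     ]
```

servo_tool:
  targets: [0, 0, 0, -1, 0, 0, 0, 0, 0, 0, -2.2, 0, 0, 0, 0, 0, 0, -2.6, 0, 0, 0, 0, 0, 0, -2.6, 0, 0, 0, 0, 0, 0, -2.6, 0, 0, 0, 0, 0, 0, 0, 0, 0, 0]

```text
clock: 6.2
eef_pos: [0.5025, -0.4261, 0.1541]
orientation: [-3.138, -0.002, -1.67]
force: [-0.3, 1.0, -2.6]
gripper_width: 0.0167
gripper_force: 60.5
```

servo_tool:
  targets: [0, -2.69, 0.1, 0, 0, 0, -0.011, 0, -2.69, 0.1, 0, 0, 0, -0.011, 0, -2.69, 0.05, 0, 0, 0, -0.011, 0, -2.69, 0.03, 0, 0, 0, -0.011, 0, -2.69, 0, 0, 0, 0, -0.01, 0, -2.69, -0.03, 0, 0, 0, -0.011, 0, -2.69, -0.06, 0, 0, 0, -0.011, 0, -2.69, -0.09, 0, 0, 0, -0.01, 0, -2.69, -0.11, 0, 0, 0, -0.011, 0, -2.69, -0.15, 0, 0, 0, -0.011]

```text
clock: 7.45
eef_pos: [0.5154, -0.1555, 0.1501]
orientation: [3.138, 0.001, -1.562]
force: [0.7, -0.5, -2.4]
gripper_width: 0.0173
gripper_force: 60.5
```

servo_tool:
  targets: [0, -2.68, -0.17, 0, 0, 0, -0.011, 0, -2.68, -0.21, 0, 0, 0, -0.01, 0, -2.68, -0.23, 0, 0, 0, -0.011, 0, -2.68, -0.26, 0, 0, 0, -0.011, 0, -2.67, -0.28, 0, 0, 0, -0.01, 0, -2.67, -0.32, 0, 0, 0, -0.011, 0, -2.67, -0.34, 0, 0, 0, -0.011, 0, -2.66, -0.38, 0, 0, 0, -0.01, 0, -2.66, -0.4, 0, 0, 0, -0.011, 0, -2.65, -0.43, 0, 0, 0, -0.01]

```text
clock: 8.7
eef_pos: [0.5303, 0.1123, 0.15]
orientation: [3.138, -0.001, -1.456]
force: [0.7, -0.5, -3.0]
gripper_width: 0.0169
gripper_force: 60.5
```

Run:
```python
from h import *
s=arm.get_state();print(s['clock'],s['eef_pos'],s['orientation'],s['gripper_width'],s['force'],s['q'])
a=arm.camera('top')[140:240,140:340,::-1];b=arm.camera('scene')[130:260,300:510,::-1]
cv2.imwrite('pics/d1.png',np.clip(1.6*np.vstack([cv2.resize(a,(580,290)),cv2.resize(b,(468,290))[:, :468] if 0 else cv2.resize(b,(580,300))]).astype(float),0,255).astype(np.uint8))
```

```text
8.7 [0.53031387 0.11230067 0.1500069 ] [ 3.13808425e+00 -5.79587671e-04 -1.45568271e+00] 0.016940002482994408 [ 0.68229991 -0.54786911 -2.97072733] [ 4.96928942e-01  2.62492850e-01 -1.01874043e-02 -7.98147266e-04
 -1.30158787e+00 -3.81602729e-01]
```

View pics/d1.png

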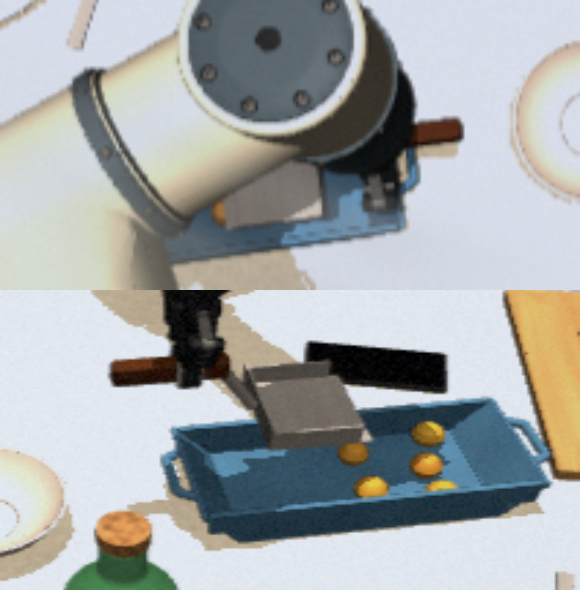

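The picture shows the scoop over the empty end of the dish with all the potatoes still in place. Near lip corner is at full-image (431,192), rear near bottom corner at (396,198). I'll compare these with a level scoop.

Run:
```python
from h import *
p,R=cur()
S=R*Ro.from_euler('y',180,degrees=True)
o=p-S.apply(T)
for up in(0,-6,6):
    pt=lambda x,y,z:proj('scene',p+S.apply(Ro.from_euler('y',-up,degrees=True).apply(np.array([x,y,z])-np.array(T))))
    print(up,[np.round(pt(*v)) for v in((.045,-.052,0),(-.045,-.052,0),(.045,-.052,.002),(.045,.052,0),(-.045,.052,.03))])
d=o[:2]-DC;print('blade in dish',d@e,d@[-e[1],e[0]],o[2])
s=rows([(*dish(-.055,.030,-3),6,0)])
s=rows([(*dish(-.055,.0105,-3),4,0)],s)
```

```text
0 [array([434., 195.]), array([397., 199.]), array([435., 194.]), array([422., 166.]), array([388., 161.])]
-6 [array([432., 200.]), array([396., 201.]), array([432., 199.]), array([419., 171.]), array([388., 163.])]
6 [array([437., 190.]), array([399., 197.]), array([437., 189.]), array([424., 161.]), array([388., 158.])]
blade in dish -0.05232036994520536 0.0019112680699357272 0.11982586096079614
0,0.02,-0.03,1.4,0.001,0.009,0, 0,0,-0.03,1.4,0,0.008,0.001, 0,-0.01,-0.03,1.4,0.001,0.009,0, 0,-0.02,-0.02,1.4,0,0.009,0.001, 0,-0.03,-0.03,1.4,0.001,0.009,0, 0,-0.05,-0.03,1.4,0,0.008,0.001 

0,-0.02,0,0.49,0,0,0, 0,-0.03,0,0.48,0,0,0, 0,-0.02,0,0.49,0,0,0, 0,-0.03,0,0.49,0,0,-0
```

servo_tool:
  targets: [0, 0.2, 0, 1.4, 0, 0.009, 0, 0, 0.2, 0, 1.4, 0, 0.009, 0, 0, 0.2, 0, 1.4, 0, 0.009, 0, 0, 0.2, 0, 1.4, 0, 0.009, 0, 0, 0.1, 0, 1.4, 0, 0.009, 0, 0, 0, 0, 1.4, 0, 0.009, 0, 0, 0, 0, 0.8, 0, 0, 0, 0, 0, 0, 0.7, 0, 0, 0, 0, 0, 0, 0.4, 0, 0, 0, 0, 0, 0, 0, 0, 0, 0]

```text
clock: 10.05
eef_pos: [0.533, 0.0999, 0.049]
orientation: [3.142, -0.054, -1.456]
force: [-0.8, 0.2, -2.6]
gripper_width: 0.0173
gripper_force: 60.5
```

```bash
cat >> h.py <<'E'
def st():
    p,R=cur();s=arm.get_state();S=R*Ro.from_euler('y',180,degrees=True);o=p-S.apply(T)
    d=o[:2]-DC; L=o+S.apply([.045,0,0]);x=S.apply([1,0,0])
    print('t',round(s['clock'],2),'blade dish x,y',np.round([d@e,d@[-e[1],e[0]]],4),'z',np.round(o[2],4),'lip z',np.round(L[2],4),'up',np.round(np.degrees(np.arcsin(x[2])),2),'yaw',np.round(np.degrees(np.arctan2(x[1],x[0])),2),'F',np.round(s['force'],1),'w',np.round(s['gripper_width'],4),s['gripper_force'])
E
python3 - <<'E'
from h import *
st()
E
```

```text
t 10.05 blade dish x,y [-0.068   0.0006] z 0.013 lip z 0.0106 up -3.1 yaw 96.59 F [-0.8  0.2 -2.6] w 0.0173 60.50097942352295
```

servo_tool:
  targets: [0, 0, 0, 0.2, 0, 0, 0, 0, 0, 0, 0.15, 0, 0, 0, 0, 0, 0, 0.1, 0, 0, 0, 0, 0, 0, 0, 0, 0, 0]

```text
clock: 10.55
eef_pos: [0.5332, 0.0997, 0.0448]
orientation: [-3.141, -0.054, -1.456]
force: [-0.0, -1.0, -2.0]
gripper_width: 0.0169
gripper_force: 60.7
```

servo_tool:
  targets: [0, -1, 0, -0.05, 0, 0, 0, 0, -1, 0, -0.05, 0, 0, 0, 0, -1, 0, -0.05, 0, 0, 0, 0, -1, 0, -0.06, 0, 0, 0, 0, -1, 0, -0.05, 0, 0, 0, 0, -1, 0, -0.05, 0, 0, 0, 0, -1, 0, -0.05, 0, 0, 0, 0, -1, 0, -0.06, 0, 0, 0]

```text
clock: 11.55
eef_pos: [0.5238, 0.1799, 0.0445]
orientation: [-3.142, -0.054, -1.456]
force: [0.2, -2.7, -0.1]
gripper_width: 0.017
gripper_force: 60.9
```

```bash
cat >> h.py <<'E'
def pots(fn=None,z=.02):
    im=arm.camera('scene')[:,:,::-1]
    if fn: cv2.imwrite(fn,im)
    H,S,V=cv2.split(cv2.cvtColor(im,cv2.COLOR_BGR2HSV).astype(int));m=(H>10)&(H<30)&(S>110)&(V>70)
    m[:, :240]=0;m[:,505:]=0;m[:150]=0;m[240:]=0
    for a,c,mm in blobs(m,12):
        q=plane('scene',*c,z);d=q[:2]-DC;print('pot px',a,np.round(c),'dish',np.round([d@e,d@[-e[1],e[0]]],3))
E
python3 - <<'E'
from h import *
st();pots('pics/s2.png')
E
```

```text
t 11.55 blade dish x,y [0.0125 0.0006] z 0.0085 lip z 0.0061 up -3.1 yaw 96.59 F [ 0.2 -2.7 -0.1] w 0.017 60.920244455337524
pot px 603 [499. 172.] dish [0.242 0.104]
pot px 76 [455. 191.] dish [0.097 0.048]
pot px 65 [446. 197.] dish [0.066 0.03 ]
pot px 191 [454. 209.] dish [ 0.073 -0.015]
pot px 232 [344. 233.] dish [-0.222 -0.051]
```

servo_tool:
  targets: [0, -0.8, 0, -0.04, 0, 0, 0, 0, -0.8, 0, -0.04, 0, 0, 0, 0, -0.8, 0, -0.04, 0, 0, 0, 0, -0.8, 0, -0.04, 0, 0, 0, 0, -0.8, 0, -0.04, 0, 0, 0, 0, -0.6, 0, -0.03, 0, 0, 0]

```text
clock: 12.35
eef_pos: [0.5185, 0.2255, 0.0443]
orientation: [3.142, -0.054, -1.456]
force: [-0.2, -3.1, 1.4]
gripper_width: 0.0173
gripper_force: 61.1
```

Run:
```python
from h import *
st();pots('pics/s3.png',.025)
```

```text
t 12.35 blade dish x,y [0.0585 0.0007] z 0.0083 lip z 0.0059 up -3.1 yaw 96.6 F [-0.2 -3.1  1.4] w 0.0173 61.05752348899841
pot px 604 [499. 172.] dish [0.239 0.099]
pot px 120 [460. 193.] dish [0.105 0.036]
pot px 207 [465. 208.] dish [ 0.1   -0.019]
pot px 233 [344. 233.] dish [-0.223 -0.056]
```

servo_tool:
  targets: [0, -0.5, 0, -0.03, 0, 0, 0, 0, -0.4, 0, -0.02, 0, 0, 0, 0, -0.3, 0, -0.02, 0, 0, 0, 0, -0.1, 0, 0, 0, 0, 0]

```text
clock: 12.9
eef_pos: [0.5178, 0.2345, 0.0453]
orientation: [3.141, -0.061, -1.455]
force: [3.0, -15.9, 7.1]
gripper_width: 0.0168
gripper_force: 61.6
```

Run:
```python
from h import *
st();pots('pics/s4.png',.025)
im=cv2.imread('pics/s4.png')[150:250,340:510];t=arm.camera('top')[160:250,140:300,::-1];w=arm.camera('wrist')[:,:,::-1]
cv2.imwrite('pics/v9.png',np.clip(1.6*np.hstack([cv2.resize(im,(510,300)),cv2.resize(w,(288,300))]).astype(float),0,255).astype(np.uint8))
```

```text
t 12.9 blade dish x,y [0.0672 0.0005] z 0.0086 lip z 0.0059 up -3.47 yaw 96.65 F [  3.  -15.9   7.1] w 0.0168 61.64782404899597
pot px 604 [499. 172.] dish [0.239 0.099]
pot px 322 [467. 202.] dish [ 0.111 -0.001]
pot px 233 [344. 233.] dish [-0.223 -0.056]
```

View pics/v9.png

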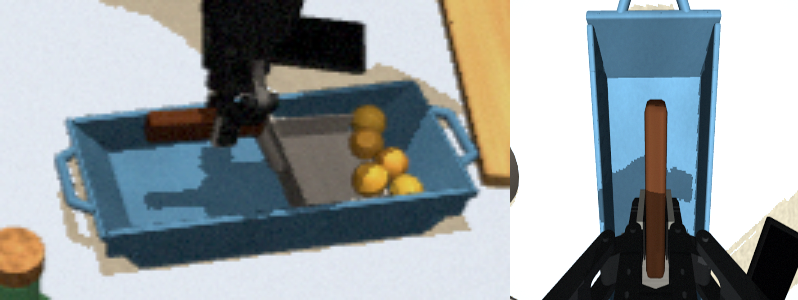

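All five are bunched at the lip, at about crop (368,118), (366,143), (390,160), (370,178) and (405,186). The push force is 16 N. I'll check which pieces already sit on the blade.

Run:
```python
from h import *
p,R=cur();S=R*Ro.from_euler('y',180,degrees=True)
g=lambda q:np.round((np.array(proj('scene',q))-[340,150])*3)
for y in(.052,.025,0,-.025,-.052):print(y,'lip',g(p+S.apply(np.array([.045,y,.002])-T)),'wallfront top',g(p+S.apply(np.array([.035,y,.024])-T)))
for c in((368,118),(366,143),(390,160),(370,178),(405,186)):
    q=plane('scene',c[0]/3+340,c[1]/3+150,.0235);d=S.inv().apply(q-p)+T;print(c,'in scoop frame',np.round(d,3))
```

```text
0.052 lip [357. 129.] wallfront top [353. 112.]
0.025 lip [368. 150.] wallfront top [363. 133.]
0 lip [378. 170.] wallfront top [374. 153.]
-0.025 lip [388. 190.] wallfront top [384. 174.]
-0.052 lip [400. 213.] wallfront top [395. 197.]
(368, 118) in scoop frame [0.05  0.049 0.018]
(366, 143) in scoop frame [0.037 0.019 0.017]
(390, 160) in scoop frame [ 0.05  -0.004  0.018]
(370, 178) in scoop frame [ 0.026 -0.022  0.016]
(405, 186) in scoop frame [ 0.052 -0.036  0.018]
```

```bash
cat >> h.py <<'E'
def lip(x,z,up,y=0): 
    u=np.radians(up); return dish(x-.045*np.cos(u),z-.045*np.sin(u),up,y)
E
python3 - <<'E'
from h import *
s=None
for w in[(.117,.0075,-2,2),(.121,.012,1,2),(.127,.019,4,3)]: s=rows([(*lip(*w[:3]),w[3],0)],s)
for w in[(.1345,.028,10,3),(.142,.037,15,3),(.148,.047,20,3)]: s=rows([(*lip(*w[:3]),w[3],0)],s)
E
```

```text
0,-0.21,-0.02,0.1,0,-0.013,0.001, 0,-0.2,-0.01,0.11,0,-0.012,0 

0,-0.12,0,0.18,0,-0.026,0, 0,-0.12,0,0.19,0,-0.027,0 

0,-0.16,0,0.04,0,-0.017,0, 0,-0.16,0,0.05,0,-0.018,0, 0,-0.16,0,0.05,0,-0.017,0 

0,-0.19,0,0.27,0,-0.035,0, 0,-0.19,0,0.28,0,-0.035,0, 0,-0.17,0,0.28,0,-0.035,0 

0,-0.23,0,0.21,0,-0.029,0, 0,-0.23,0,0.22,0,-0.029,0, 0,-0.22,0,0.22,0,-0.029,0 

0,-0.21,0,0.19,0,-0.029,0, 0,-0.21,0,0.19,0,-0.029,0, 0,-0.2,0,0.2,0,-0.029,0
```

servo_tool:
  targets: [0, -0.21, 0, 0.1, 0, -0.013, 0, 0, -0.2, 0, 0.11, 0, -0.012, 0, 0, -0.12, 0, 0.18, 0, -0.026, 0, 0, -0.12, 0, 0.19, 0, -0.027, 0, 0, -0.16, 0, 0.04, 0, -0.017, 0, 0, -0.16, 0, 0.05, 0, -0.018, 0, 0, -0.16, 0, 0.05, 0, -0.017, 0]

```text
clock: 13.92
eef_pos: [0.5176, 0.2416, 0.0378]
orientation: [-3.141, 0.064, -1.454]
force: [9.3, -25.6, 6.6]
gripper_width: 0.0167
gripper_force: 62.8
```

```bash
cat >> h.py <<'E'
def circ(x0=400,y0=165,x1=500,y1=235,up=6):
    "potato-like circles in the scene picture, given in the scoop frame at centre height 15 mm over the blade floor"
    im=arm.camera('scene')[:,:,::-1];p,R=cur();S=R*Ro.from_euler('y',180,degrees=True);C=cal('scene')
    c=cv2.resize(im[y0:y1,x0:x1],None,fx=up,fy=up,interpolation=cv2.INTER_CUBIC)
    H,Sa,V=cv2.split(cv2.cvtColor(c,cv2.COLOR_BGR2HSV).astype(int));m=((H>10)&(H<32)&(Sa>100)&(V>55))
    g=cv2.GaussianBlur(np.where(m,c[:,:,2],0).astype(np.uint8),(0,0),3)
    k=cv2.HoughCircles(g,cv2.HOUGH_GRADIENT,1,4.5*up,param1=60,param2=11,minRadius=int(4*up),maxRadius=int(7*up))
    print('mask area',m.sum()/up**2)
    for u,v,r in([] if k is None else k[0]):
        if not m[min(int(v),m.shape[0]-1),min(int(u),m.shape[1]-1)]: continue
        px=(x0+u/up,y0+v/up);o,d=ray('scene',*px,C)
        o2=S.inv().apply(o-p)+T;d2=S.inv().apply(d);f=o2+d2*(.0155-o2[2])/d2[2];print(' px',np.round(px),'r',round(r/up,1),'scoop xy',np.round(f[:2],3))
E
python3 - <<'E'
from h import *
st();circ()
E
```

```text
t 13.93 blade dish x,y [ 0.078  -0.0001] z 0.015 lip z 0.0179 up 3.67 yaw 96.69 F [  9.3 -25.6   6.6] w 0.0167 62.82561779022217
mask area 571.7222222222222
 px [464. 210.] r 5.6 scoop xy [ 0.014 -0.03 ]
 px [470. 204.] r 6.0 scoop xy [ 0.036 -0.015]
 px [463. 190.] r 5.5 scoop xy [0.036 0.036]
 px [475. 215.] r 6.9 scoop xy [ 0.034 -0.052]
 px [464. 196.] r 5.5 scoop xy [0.031 0.018]
 px [474. 209.] r 6.1 scoop xy [ 0.039 -0.032]
```

servo_tool:
  targets: [0, -0.19, 0, 0.27, 0, -0.035, 0, 0, -0.19, 0, 0.28, 0, -0.035, 0, 0, -0.17, 0, 0.28, 0, -0.035, 0, 0, -0.2, 0, 0.22, 0, -0.029, 0, 0, -0.2, 0, 0.22, 0, -0.029, 0, 0, -0.2, 0, 0.22, 0, -0.029, 0]

```text
clock: 14.72
eef_pos: [0.5151, 0.2615, 0.0249]
orientation: [-3.14, 0.268, -1.456]
force: [0.4, -4.2, 2.4]
gripper_width: 0.017
gripper_force: 61.8
```

Run:
```python
from h import *
st();circ()
p,R=cur();s=None
s=rows([(*lip(.140,.048,20),3,0)],s)
s=rows([(*lip(.140,.16,22),6,0)],s)
```

```text
t 14.72 blade dish x,y [ 0.1004 -0.0002] z 0.0256 lip z 0.0375 up 15.33 yaw 96.59 F [ 0.4 -4.2  2.4] w 0.017 61.810487508773804
mask area 650.4166666666666
 px [482. 208.] r 5.8 scoop xy [ 0.033 -0.046]
 px [466. 190.] r 5.9 scoop xy [0.018 0.024]
 px [465. 208.] r 5.8 scoop xy [-0.004 -0.03 ]
 px [449. 195.] r 4.8 scoop xy [-0.027  0.026]
 px [474. 200.] r 5.3 scoop xy [ 0.023 -0.015]
0,0.1,0,0.04,0,-0.027,0, 0,0.1,0.01,0.04,-0.001,-0.026,0, 0,0.1,0,0.04,0,-0.027,-0 

0,-0.62,0,-1.66,0,-0.006,0, 0,-0.64,0,-1.66,0,-0.006,0, 0,-0.64,0,-1.65,0,-0.005,0, 0,-0.65,0,-1.65,0,-0.006,0, 0,-0.66,0,-1.65,0,-0.006,0, 0,-0.68,0,-1.64,0,-0.006,-0
```

servo_tool:
  targets: [0, 0.1, 0, 0, 0, -0.027, 0, 0, 0.1, 0, -0.2, 0, -0.027, 0, 0, 0.1, 0, -0.3, 0, -0.027, 0, 0, -0.1, 0, -0.3, 0.06, 0, 0, 0, -0.1, 0, -0.3, 0.06, 0, 0, 0, 0, 0, 0, 0, 0, 0]

```text
clock: 15.52
eef_pos: [0.5126, 0.2581, 0.0336]
orientation: [-3.024, 0.349, -1.456]
force: [0.4, 0.1, -5.1]
gripper_width: 0.0169
gripper_force: 60.8
```

Run:
```python
from h import *
st();circ()
```

```text
t 15.53 blade dish x,y [ 0.0968 -0.0007] z 0.0439 lip z 0.0593 up 19.99 yaw 96.59 F [ 0.4  0.1 -5.1] w 0.0169 60.767834186553955
mask area 628.5833333333334
 px [455. 189.] r 6.0 scoop xy [-0.012  0.025]
 px [452. 205.] r 5.9 scoop xy [-0.036 -0.026]
 px [464. 205.] r 6.3 scoop xy [-0.009 -0.039]
 px [446. 195.] r 6.3 scoop xy [-0.038  0.017]
 px [454. 197.] r 5.2 scoop xy [-0.021 -0.002]
```

All five now sit in the back of the tray. Next I level the roll, lift, and carry them to the bowl.

```bash
cat >> h.py <<'E'
B=np.array([.562,-.0685])
def bowl(r,z,up):
    "lip at r along the pour direction from the bowl axis"
    u=np.radians(up); return scoop2tool([*(B+e*(r-.045*np.cos(u))),z-.045*np.sin(u)],DY,up,T)
E
python3 - <<'E'
from h import *
s=rows([(*lip(.140,.160,20),6,0)])
b=bowl(-.04,.16,20);m=(s[0]+b[0])/2
s=rows([(m,b[1],10,0),(*b,10,0)],s);print(b[0])
E
```

```text
0,-0.59,-0.22,-1.56,-0.02,0,0, 0,-0.58,-0.19,-1.56,-0.019,0,0, 0,-0.59,-0.15,-1.57,-0.02,0,0, 0,-0.59,-0.13,-1.57,-0.019,0,0, 0,-0.59,-0.09,-1.57,-0.02,0,0, 0,-0.58,-0.07,-1.57,-0.019,0,0.001 

0,2.48,-0.05,-0.9,0,0,0, 0,2.49,-0.04,-0.91,0,0,0, 0,2.48,-0.05,-0.9,0,0,0, 0,2.49,-0.04,-0.9,0,0,0, 0,2.48,-0.05,-0.91,0,0,0, 0,2.49,-0.05,-0.9,0,0,0, 0,2.48,-0.04,-0.9,0,0,0, 0,2.49,-0.05,-0.91,0,0,0, 0,2.48,-0.05,-0.9,0,0,0, 0,2.49,-0.04,-0.91,0,0,-0 

0,2.48,-0.05,-0.9,0,0,0, 0,2.49,-0.04,-0.91,0,0,0, 0,2.48,-0.05,-0.9,0,0,0, 0,2.49,-0.05,-0.9,0,0,0, 0,2.48,-0.04,-0.91,0,0,0, 0,2.49,-0.05,-0.9,0,0,0, 0,2.48,-0.04,-0.9,0,0,0, 0,2.48,-0.05,-0.91,0,0,0, 0,2.49,-0.05,-0.9,0,0,0, 0,2.48,-0.04,-0.9,0,0,-0 

[ 0.58463081 -0.26499341  0.13449362]
```

servo_tool:
  targets: [0, -0.4, -0.22, -1, -0.02, 0, 0, 0, -0.58, -0.19, -1.56, -0.02, 0, 0, 0, -0.59, -0.15, -1.57, -0.02, 0, 0, 0, -0.59, -0.13, -1.57, -0.02, 0, 0, 0, -0.59, -0.09, -1.57, -0.02, 0, 0, 0, -0.58, -0.07, -1.57, -0.02, 0, 0, 0, -0.2, 0, -0.6, 0, 0, 0]

```text
clock: 16.45
eef_pos: [0.5181, 0.2594, 0.1359]
orientation: [-3.141, 0.349, -1.456]
force: [0.3, 0.6, -4.3]
gripper_width: 0.017
gripper_force: 60.7
```

Run:
```python
from h import *
st();circ(380,110,500,235);pots()
```

```text
t 16.45 blade dish x,y [ 0.0975 -0.0029] z 0.1461 lip z 0.1615 up 20.01 yaw 96.59 F [ 0.3  0.6 -4.3] w 0.017 60.713034868240356
mask area 1148.25
 px [460. 178.] r 6.1 scoop xy [-0.037 -0.029]
 px [463. 159.] r 6.1 scoop xy [-0.011  0.025]
 px [474. 176.] r 6.5 scoop xy [-0.009 -0.038]
 px [453. 164.] r 5.4 scoop xy [-0.037  0.021]
pot px 602 [499. 172.] dish [0.242 0.104]
pot px 74 [464. 157.] dish [0.169 0.181]
pot px 68 [453. 163.] dish [0.132 0.162]
pot px 295 [466. 173.] dish [0.152 0.114]
pot px 233 [344. 233.] dish [-0.222 -0.051]
```

All five are lifted and the dish shows no pieces. Carrying back to the bowl.

servo_tool:
  targets: [0, 0.8, 0, -0.3, 0, 0, 0, 0, 1.6, 0, -0.6, 0, 0, 0, 0, 2.5, -0.05, -0.9, 0, 0, 0, 0, 2.5, -0.05, -0.9, 0, 0, 0, 0, 2.5, -0.05, -0.9, 0, 0, 0, 0, 2.5, -0.05, -0.9, 0, 0, 0, 0, 2.5, -0.05, -0.9, 0, 0, 0, 0, 2.5, -0.05, -0.9, 0, 0, 0, 0, 2.5, -0.05, -0.9, 0, 0, 0, 0, 2.5, -0.05, -0.9, 0, 0, 0]

```text
clock: 17.8
eef_pos: [0.5482, 0.0209, 0.135]
orientation: [-3.141, 0.349, -1.457]
force: [0.1, 0.0, -4.2]
gripper_width: 0.0173
gripper_force: 60.8
```

servo_tool:
  targets: [0, 2.5, -0.05, -0.9, 0, 0, 0, 0, 2.5, -0.05, -0.9, 0, 0, 0, 0, 2.5, -0.05, -0.9, 0, 0, 0, 0, 2.5, -0.05, -0.9, 0, 0, 0, 0, 2.5, -0.05, -0.9, 0, 0, 0, 0, 2.5, -0.05, -0.9, 0, 0, 0, 0, 2.5, -0.05, -0.9, 0, 0, 0, 0, 2.5, -0.05, -0.9, 0, 0, 0, 0, 1.7, 0, -0.6, 0, 0, 0, 0, 0.8, 0, -0.3, 0, 0, 0]

```text
clock: 19.05
eef_pos: [0.5796, -0.2154, 0.1339]
orientation: [3.141, 0.349, -1.457]
force: [0.0, 0.2, -3.6]
gripper_width: 0.0166
gripper_force: 60.8
```

Run:
```python
from h import *
st();circ(230,110,380,235);print(cur()[0],arm.get_state()['q'])
s=rows([(*bowl(-.04,.11,0),8,0)])
s=rows([(*bowl(-.04,.075,-14),6,0)],s)
```

```text
t 19.05 blade dish x,y [-0.3813 -0.0097] z 0.1441 lip z 0.1595 up 20.01 yaw 96.51 F [ 0.   0.2 -3.6] w 0.0166 60.75597524642944
mask area 700.8888888888889
 px [259. 187.] r 6.1 scoop xy [-0.032  0.019]
 px [269. 182.] r 6.1 scoop xy [-0.007  0.026]
 px [260. 202.] r 6.3 scoop xy [-0.032 -0.03 ]
 px [273. 200.] r 6.3 scoop xy [-0.001 -0.04 ]
 px [348. 233.] r 6.0 scoop xy [ 0.15  -0.201]
 px [340. 232.] r 4.5 scoop xy [ 0.135 -0.194]
[ 0.57961924 -0.21593697  0.13393318] [-0.31658929  0.56624958  0.47497038 -0.31615086 -1.62719789  0.43568928]
0,0.54,0.01,-0.28,0,0.044,0, 0,0.56,0,-0.25,0,0.043,0, 0,0.57,0.01,-0.23,0,0.044,0, 0,0.57,0.01,-0.21,0,0.043,-0.001, 0,0.59,0.01,-0.18,0,0.044,0, 0,0.59,0,-0.15,0,0.043,0, 0,0.59,0.01,-0.13,0,0.044,0, 0,0.61,0.01,-0.1,0,0.044,-0 

0,-0.2,0,-0.04,0,0.041,0, 0,-0.2,0,-0.04,0,0.04,0, 0,-0.19,0,-0.05,0,0.041,0, 0,-0.2,0,-0.06,0,0.041,0, 0,-0.19,0,-0.07,0,0.04,0, 0,-0.18,0,-0.07,0,0.041,-0
```

servo_tool:
  targets: [0, 0.56, 0, -0.27, 0, 0.044, 0, 0, 0.56, 0, -0.25, 0, 0.043, 0, 0, 0.57, 0, -0.23, 0, 0.044, 0, 0, 0.57, 0, -0.21, 0, 0.043, 0, 0, 0.59, 0, -0.18, 0, 0.044, 0, 0, 0.59, 0, -0.15, 0, 0.043, 0, 0, 0.59, 0, -0.13, 0, 0.044, 0, 0, 0.6, 0, -0.1, 0, 0.044, 0]

```text
clock: 20.1
eef_pos: [0.5853, -0.2615, 0.1405]
orientation: [-3.141, -0.001, -1.455]
force: [0.6, 0.6, -3.6]
gripper_width: 0.0171
gripper_force: 60.8
```

servo_tool:
  targets: [0, -0.2, 0, -0.04, 0, 0.041, 0, 0, -0.2, 0, -0.04, 0, 0.041, 0, 0, -0.2, 0, -0.05, 0, 0.041, 0, 0, -0.2, 0, -0.06, 0, 0.041, 0, 0, -0.2, 0, -0.07, 0, 0.041, 0, 0, -0.2, 0, -0.07, 0, 0.041, 0]

```text
clock: 20.85
eef_pos: [0.5837, -0.249, 0.1426]
orientation: [-3.141, -0.247, -1.455]
force: [-0.0, 0.9, -4.4]
gripper_width: 0.017
gripper_force: 60.8
```

Run:
```python
from h import *
st();circ(230,110,335,245);p,R=cur();S=R*Ro.from_euler('y',180,degrees=True)
L=p+S.apply(np.array([.045,0,0])-T);print('lip',L,(L[:2]-B)@e)
s=rows([(*bowl(-.04,.070,-28),8,0)])
s=rows([(*bowl(-.04,.070,-45),10,0)],s)
```

```text
t 20.85 blade dish x,y [-0.4294 -0.0098] z 0.0861 lip z 0.0751 up -14.13 yaw 96.64 F [-0.   0.9 -4.4] w 0.017 60.78326940536499
mask area 533.5277777777778
 px [304. 224.] r 5.7 scoop xy [ 0.108 -0.045]
 px [246. 211.] r 5.7 scoop xy [-0.029 -0.014]
 px [258. 216.] r 6.3 scoop xy [-0.003 -0.03 ]
 px [287. 215.] r 5.0 scoop xy [ 0.069 -0.019]
 px [294. 224.] r 6.3 scoop xy [ 0.081 -0.048]
lip [ 0.5665996  -0.10429739  0.0745566 ] -0.03608857790135276
0,-0.11,0.01,-0.39,0,0.03,0, 0,-0.1,0.01,-0.39,0,0.03,0.001, 0,-0.09,0.01,-0.4,0,0.03,0, 0,-0.08,0.01,-0.4,0,0.031,0, 0,-0.07,0.01,-0.4,-0.001,0.03,0, 0,-0.05,0.01,-0.4,0,0.03,0.001, 0,-0.04,0.01,-0.41,0,0.03,0, 0,-0.03,0.01,-0.4,0,0.03,0 

0,-0.16,0,-0.45,0,0.03,0, 0,-0.14,0,-0.45,0,0.029,0, 0,-0.13,0,-0.45,0,0.03,0, 0,-0.11,0,-0.46,0,0.03,0, 0,-0.11,0,-0.46,0,0.029,0, 0,-0.08,0,-0.47,0,0.03,0, 0,-0.08,0,-0.46,0,0.03,0, 0,-0.06,0,-0.47,0,0.029,0, 0,-0.05,0,-0.47,0,0.03,0, 0,-0.03,0,-0.47,0,0.03,0
```

servo_tool:
  targets: [0, -0.11, 0, -0.39, 0, 0.03, 0, 0, -0.1, 0, -0.39, 0, 0.03, 0, 0, -0.09, 0, -0.4, 0, 0.03, 0, 0, -0.08, 0, -0.4, 0, 0.03, 0, 0, -0.07, 0, -0.4, 0, 0.03, 0, 0, -0.05, 0, -0.4, 0, 0.03, 0, 0, -0.04, 0, -0.4, 0, 0.03, 0, 0, -0.03, 0, -0.4, 0, 0.03, 0]

```text
clock: 21.9
eef_pos: [0.5819, -0.2333, 0.1707]
orientation: [-3.14, -0.486, -1.456]
force: [0.5, 0.4, -2.8]
gripper_width: 0.017
gripper_force: 60.9
```

servo_tool:
  targets: [0, -0.16, 0, -0.45, 0, 0.03, 0, 0, -0.14, 0, -0.45, 0, 0.03, 0, 0, -0.13, 0, -0.45, 0, 0.03, 0, 0, -0.11, 0, -0.46, 0, 0.03, 0, 0, -0.11, 0, -0.46, 0, 0.03, 0, 0, -0.08, 0, -0.47, 0, 0.03, 0, 0, -0.08, 0, -0.46, 0, 0.03, 0, 0, 0, 0, 0, 0, 0, 0, 0, 0, 0, 0, 0, 0, 0]

```text
clock: 23.02
eef_pos: [0.5793, -0.2099, 0.1926]
orientation: [3.142, -0.696, -1.456]
force: [0.1, -0.3, -2.7]
gripper_width: 0.0169
gripper_force: 61.0
```

Run:
```python
from h import *
st();circ(230,110,335,245);p,R=cur();S=R*Ro.from_euler('y',180,degrees=True)
L=p+S.apply(np.array([.045,0,0])-T);print('lip',L,(L[:2]-B)@e);pots(z=.03);print('bowl px',proj('scene',[*B,.03]))
```

```text
t 23.02 blade dish x,y [-0.4245 -0.0099] z 0.0978 lip z 0.0689 up -39.86 yaw 96.59 F [ 0.1 -0.3 -2.7] w 0.0169 60.97456455230713
mask area 497.5
 px [288. 231.] r 6.3 scoop xy [ 0.07  -0.053]
 px [286. 217.] r 6.0 scoop xy [ 0.068 -0.008]
 px [301. 223.] r 5.9 scoop xy [ 0.116 -0.006]
 px [301. 231.] r 6.0 scoop xy [ 0.11  -0.037]
 px [292. 219.] r 6.1 scoop xy [ 0.087 -0.007]
lip [ 0.56773664 -0.1093898   0.06904215] -0.041277639027997075
pot px 604 [499. 172.] dish [0.235 0.094]
pot px 141 [288. 216.] dish [-0.357  0.015]
pot px 155 [301. 226.] dish [-0.328 -0.022]
pot px 101 [287. 230.] dish [-0.363 -0.031]
pot px 240 [344. 233.] dish [-0.224 -0.06 ]
bowl px (np.float64(291.799613903338), np.float64(223.1664874067014))
```

All five pieces are in the bowl and the scoop is empty (Fz −2.7). Returning the scoop.

Run:
```python
from h import *
p,R=cur()
g=np.array([.5019,-.4255,.0423]);G=Ro.from_euler('xyz',[np.pi,0,-1.67])
s=rows([(p+[0,0,.07],R,3,0)])
a=g+[0,0,.10]
m=(s[0]+a)/2;Rm=s[1]*Ro.from_rotvec((s[1].inv()*G).as_rotvec()/2)
s=rows([(m,Rm,6,0),(a,G,6,0)],s)
```

```text
0,1.5,0,-1.79,0,0,0, 0,1.49,0,-1.79,0,0,0, 0,1.5,0,-1.79,0,0,0 

0,0.67,0.85,1.87,-0.006,-0.058,0.017, 0,0.79,0.82,1.82,-0.006,-0.057,0.017, 0,0.91,0.8,1.79,-0.007,-0.058,0.017, 0,1.02,0.76,1.73,-0.006,-0.058,0.017, 0,1.13,0.74,1.68,-0.006,-0.058,0.017, 0,1.25,0.71,1.61,-0.006,-0.057,0.017 

0,1.34,0.68,1.54,-0.006,-0.058,0.017, 0,1.44,0.64,1.47,-0.006,-0.058,0.017, 0,1.54,0.62,1.38,-0.007,-0.057,0.018, 0,1.62,0.57,1.3,-0.006,-0.058,0.017, 0,1.7,0.54,1.2,-0.006,-0.058,0.017, 0,1.78,0.5,1.1,-0.007,-0.058,0.017
```

servo_tool:
  targets: [0, 1.5, 0, -1.8, 0, 0, 0, 0, 1.5, 0, -1.8, 0, 0, 0, 0, 1.5, 0, -1.8, 0, 0, 0]

```text
clock: 23.5
eef_pos: [0.5791, -0.2101, 0.2637]
orientation: [-3.142, -0.696, -1.457]
force: [0.7, -0.2, -2.2]
gripper_width: 0.0173
gripper_force: 61.0
```

servo_tool:
  targets: [0, 0.67, 0.85, 1.87, -0.006, -0.058, 0.017, 0, 0.79, 0.82, 1.82, -0.006, -0.058, 0.017, 0, 0.91, 0.8, 1.79, -0.006, -0.058, 0.017, 0, 1.02, 0.76, 1.73, -0.006, -0.058, 0.017, 0, 1.13, 0.74, 1.68, -0.006, -0.058, 0.017, 0, 1.25, 0.71, 1.61, -0.006, -0.058, 0.017]

```text
clock: 24.25
eef_pos: [0.5402, -0.3184, 0.2026]
orientation: [-3.121, -0.345, -1.57]
force: [-0.8, 0.8, -3.1]
gripper_width: 0.0171
gripper_force: 60.9
```

servo_tool:
  targets: [0, 1.34, 0.68, 1.54, -0.006, -0.058, 0.017, 0, 1.44, 0.64, 1.47, -0.006, -0.058, 0.017, 0, 1.54, 0.62, 1.38, -0.006, -0.058, 0.017, 0, 1.62, 0.57, 1.3, -0.006, -0.058, 0.017, 0, 1.7, 0.54, 1.2, -0.006, -0.058, 0.017, 0, 1.78, 0.5, 1.1, -0.006, -0.058, 0.017, 0, 0, 0, 0, 0, 0, 0]

```text
clock: 25.12
eef_pos: [0.5006, -0.4274, 0.1407]
orientation: [3.141, 0.004, -1.672]
force: [1.1, 0.6, -2.3]
gripper_width: 0.0172
gripper_force: 60.8
```

Run:
```python
from h import *
st();p,R=cur();print(p)
g=np.array([.5019,-.4255,.0423]);G=Ro.from_euler('xyz',[np.pi,0,-1.67])
rows([(g+[0,0,.02],G,5,0),(g+[0,0,.004],G,3,0)])
# lip / blade line in scene: bright grey pixels vs predicted corners
S=R*Ro.from_euler('y',180,degrees=True)
for v in((.045,-.052,0),(-.045,-.052,0),(-.175,0,.087)):print(v,np.round(proj('scene',p+S.apply(np.array(v)-T))))
im=arm.camera('scene')[:,:,::-1];H,Sa,V=cv2.split(cv2.cvtColor(im,cv2.COLOR_BGR2HSV).astype(int))
m=(H<16)&(Sa>110)&(V<90);m[:120]=0;m[200:]=0;m[:,:90]=0;m[:,180:]=0
for a,c,mm in blobs(m,20):print(a,c,box(mm))
```

```text
t 25.12 blade dish x,y [-0.5888  0.0692] z 0.1111 lip z 0.1113 up 0.22 yaw 84.22 F [ 1.1  0.6 -2.3] w 0.0172 60.817365646362305
[ 0.50056341 -0.42741061  0.14067854]
0,-0.03,-0.02,1.57,0,0.001,0, 0,-0.04,-0.03,1.57,0,0.001,-0.001, 0,-0.04,-0.02,1.56,0.001,0,0, 0,-0.04,-0.03,1.57,0,0.001,0, 0,-0.04,-0.02,1.57,0,0.001,-0.001 

0,0,0,0.53,0,0,0, 0,0,0,0.54,0,0,0, 0,0,0,0.53,0,0,0 

(0.045, -0.052, 0) [202. 205.]
(-0.045, -0.052, 0) [166. 203.]
(-0.175, 0, 0.087) [110. 159.]
266 [ 99.7481203  133.33082707] ((98.83121490478516, 133.61293029785156), (26.902530670166016, 15.466436386108398), 49.08561706542969)
99 [116.68686869 163.46464646] ((118.79586791992188, 164.71005249023438), (22.464237213134766, 8.322103500366211), 22.380136489868164)
112 [144.35714286 163.875     ] ((144.0, 164.0), (10.0, 14.0), 90.0)
```

servo_tool:
  targets: [0, 0, 0, 1.57, 0, 0, 0, 0, 0, 0, 1.57, 0, 0, 0, 0, -0.1, -0.1, 1.57, 0, 0, 0, 0, -0.1, 0, 1.57, 0, 0, 0, 0, 0, 0, 1.57, 0, 0, 0, 0, 0, 0, 0.8, 0, 0, 0, 0, 0, 0, 0.6, 0, 0, 0, 0, 0, 0, 0.3, 0, 0, 0, 0, 0, 0, 0, 0, 0, 0]

```text
clock: 26.3
eef_pos: [0.5036, -0.425, 0.049]
orientation: [-3.138, -0.001, -1.667]
force: [-3.5, -3.9, 5.4]
gripper_width: 0.0169
gripper_force: 62.1
```

Contact comes at z = 0.049, about 7 mm early, so the scoop may have shifted in the grip. Using the last picture to look.

Run:
```python
from h import *
st()
a=arm.camera('scene')[160:260,90:310,::-1];t=arm.camera('top')[140:240,395:525,::-1];w=arm.camera('wrist')[:,:,::-1]
a=cv2.resize(a,(770,350),interpolation=cv2.INTER_CUBIC);b=np.hstack([cv2.resize(t,(325,245)),cv2.resize(w,(445,245))])
cv2.imwrite('pics/v10.png',np.clip(1.6*np.vstack([a,b]).astype(float),0,255).astype(np.uint8))
```

```text
t 26.3 blade dish x,y [-0.5868  0.0663] z 0.0189 lip z 0.0189 up -0.05 yaw 84.48 F [-3.5 -3.9  5.4] w 0.0169 62.13883638381958
```

View pics/v10.png

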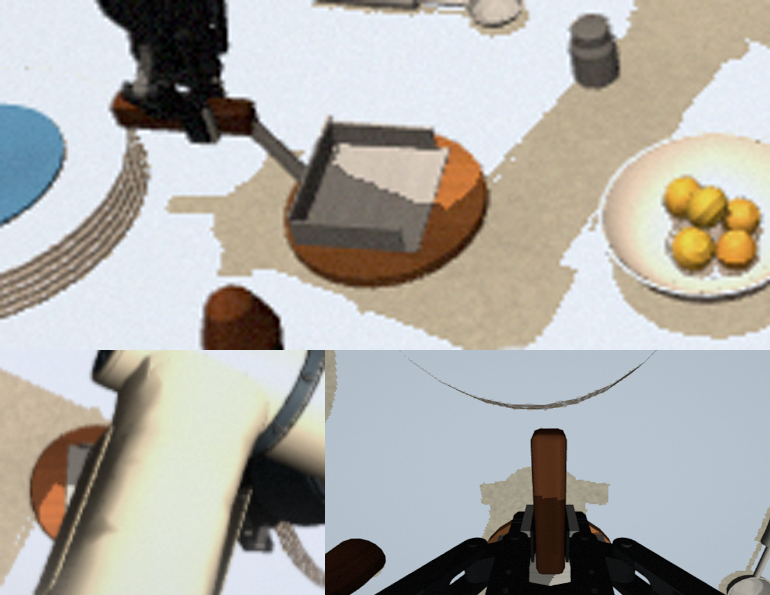

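The picture shows five potatoes in the bowl, and the blade on the board but set back, with the lip mid-point at crop (430,200), i.e. full-image (213,217). I'll work out the offset.

Run:
```python
from h import *
p,R=cur();S=R*Ro.from_euler('y',180,degrees=True)
C=cal('scene');f=lambda x,y,z:plane('scene',90+x/3.5,160+y/3.5,z,C)
L1,L2=f(447,148,.014),f(415,251,.014);L=(L1+L2)/2;x=S.apply([1,0,0]);print('lip ends',L1,L2,np.linalg.norm(L1-L2),'centre',L-.045*x,'expected',p-S.apply(T))
print('rear near bottom',f(292,245,.014), 'board c scene',f((286+487)/2,(134+280)/2,.012))
print('handle tail top',f(115,105,.1))
bc=np.array([.516,-.316]);d=(L-.045*x)[:2]-bc;print('blade-board',d)
for up in(0,-3,-6):
  print(up,[np.round((np.array(proj('scene',p+S.apply(Ro.from_euler('y',-up,degrees=True).apply(np.array(v)-T))))-[90,160])*3.5) for v in((.045,.052,.002),(.045,-.052,.002),(-.045,-.052,0),(-.045,.052,.03),(-.175,0,.087),(-.075,0,.063))])
```

```text
lip ends [ 0.46579162 -0.27100399  0.014     ] [ 0.569219   -0.27969991  0.014     ] 0.1037923069567913 centre [ 0.51317257 -0.32014286  0.01403635] expected [ 0.51450821 -0.31352762  0.01894458]
rear near bottom [ 0.56037792 -0.37041206  0.014     ] board c scene [ 0.52362538 -0.30826667  0.012     ]
handle tail top [ 0.49848841 -0.48900049  0.1       ]
blade-board [-0.00282743 -0.00414286]
0 [array([455., 143.]), array([421., 246.]), array([300., 242.]), array([331., 112.]), array([115.,  98.]), array([260., 128.])]
-3 [array([454., 150.]), array([421., 253.]), array([299., 245.]), array([332., 115.]), array([117.,  95.]), array([263., 130.])]
-6 [array([454., 157.]), array([420., 260.]), array([297., 248.]), array([333., 118.]), array([120.,  92.]), array([266., 132.])]
```

servo_tool:
  targets: [0, 0, 0, -0.5, 0, 0, 0, 0, -0.4, 0.1, 0, 0, -0.02, 0, 0, -0.3, 0.1, 0, 0, 0, 0, 0, 0, 0, 0, 0, 0, 0]

```text
clock: 26.95
eef_pos: [0.5022, -0.4153, 0.0514]
orientation: [-3.14, 0.023, -1.668]
force: [0.3, -0.8, -2.2]
gripper_width: 0.0168
gripper_force: 60.8
```

servo_tool:
  targets: [0, 0, 0, 0.2, 0, 0, 0, 0, 0, 0, 0.2, 0, 0, 0, 0, 0, 0, 0.1, 0, 0, 0, 0, 0, 0, 0, 0, 0, 0]

```text
clock: 27.45
eef_pos: [0.5023, -0.4158, 0.0471]
orientation: [-3.14, 0.023, -1.668]
force: [-1.7, 0.6, -0.7]
gripper_width: 0.0173
gripper_force: 61.1
```

servo_tool:
  targets: [0, 0, 0, 0.1, 0, 0, 0, 0, 0, 0, 0.1, 0, 0, 0, 0, 0, 0, 0, 0, 0, 0]

```text
clock: 27.82
eef_pos: [0.5024, -0.4165, 0.0458]
orientation: [-3.139, 0.021, -1.668]
force: [-1.9, -3.0, 4.4]
gripper_width: 0.0165
gripper_force: 61.8
```

servo_tool:
  targets: [0.3, 0, 0, 0, 0, 0, 0, 0.5, 0, 0, 0, 0, 0, 0, 1, 0, 0, 0, 0, 0, 0, 1, 0, 0, 0, 0, 0, 0, 1, 0, 0, 0, 0, 0, 0, 1, 0, 0, 0, 0, 0, 0]

```text
clock: 28.58
eef_pos: [0.5023, -0.4156, 0.0449]
orientation: [-3.14, 0.023, -1.668]
force: [0.1, -0.4, -0.6]
gripper_width: 0.0856
gripper_force: 0.0
```

servo_tool:
  targets: [1, 0, 0, -1.5, 0, 0, 0, 1, 0, 0, -3, 0, 0, 0, 1, 0, 0, -3, 0, 0, 0, 1, 0, 0, -3, 0, 0, 0, 1, 0, 0, -3, 0, 0, 0, 1, 3, 0, -2, 0, 0, 0, 1, 3, 0, 0, 0, 0, 0, 1, 3, 0, 0, 0, 0, 0, 1, 0, 0, 0, 0, 0, 0]

```text
clock: 29.7
eef_pos: [0.4921, -0.5105, 0.1977]
orientation: [-3.14, 0.023, -1.67]
force: [-0.5, -0.0, -0.2]
gripper_width: 0.0852
gripper_force: 0.0
```

Run:
```python
from h import *
s=arm.get_state();print(s['clock'],s['force'],s['gripper_width'])
def masks(im):
    H,S,V=cv2.split(cv2.cvtColor(im,cv2.COLOR_BGR2HSV).astype(int)); m=(H<16)&(S>100)&(V<90); return m
im=arm.camera('scene')[:,:,::-1];m=masks(im);z=np.zeros_like(m);z[182:206,112:176]=m[182:206,112:176]
for a,c,mm in blobs(z,30):print('scene handle',a,c,box(mm),'was 332,(144.0,193.5),3.18deg')
t=arm.camera('top')[:,:,::-1];m=masks(t);z=np.zeros_like(m);z[180:220,455:530]=m[180:220,455:530]
for a,c,mm in blobs(z,30):print('top handle',a,c,box(mm),'was 251,(492.1,198.9)')
# wrist: handle & board & blade
C=cal('wrist');w=arm.camera('wrist')[:,:,::-1];cv2.imwrite('pics/wend.png',w)
H,S,V=cv2.split(cv2.cvtColor(w,cv2.COLOR_BGR2HSV).astype(int))
for a,c,mm in blobs((H<18)&(S>100)&(V>30),150):
    ys,xs=np.nonzero(mm);print('wrist',a,c,xs.min(),xs.max(),ys.min(),ys.max(),plane('wrist',*c,.012,C))
pots(z=.03)
```

```text
29.7 [-0.47350824 -0.01931666 -0.19617876] 0.08520936418348857
scene handle 342 [145.26900585 193.37426901] ((145.5, 193.5), (39.0, 9.0), 0.0) was 332,(144.0,193.5),3.18deg
top handle 58 [457.27586207 189.4137931 ] ((456.8235778808594, 188.7941131591797), (16.00735092163086, 5.093247890472412), 75.96376037597656) was 251,(492.1,198.9)
top handle 100 [478.2  198.24] ((478.5104064941406, 198.37588500976562), (16.6921443939209, 6.31145715713501), 4.763640880584717) was 251,(492.1,198.9)
wrist 1511 [282.79549967 300.1833223 ] 262 313 266 350 [ 0.55946806 -0.3443948   0.012     ]
wrist 1328 [351.62424699 296.98569277] 316 380 267 345 [ 0.47564468 -0.34092549  0.012     ]
wrist 555 [  7.02522523 379.59279279] 0 21 349 399 [ 0.94528372 -0.25495406  0.012     ]
wrist 871 [321.7152698  355.62112514] 284 363 349 364 [ 0.52061341 -0.254984    0.012     ]
pot px 603 [499. 172.] dish [0.235 0.094]
pot px 422 [293. 224.] dish [-0.347 -0.011]
pot px 233 [344. 233.] dish [-0.224 -0.06 ]
```

The scoop's handle is back within about 4 mm of where it started and at the same height, so it lies flat. All five pieces are in the bowl and the robot is clear.

```bash
python3 -c "
from plant import arm
print(arm.sign_off())"
```

```text
the job is handed in; nothing more can be done
None
```

The job is handed in at about 30 s: all five potato pieces are in the bowl, and the scoop is back flat on its board within about 4 mm of where it started, let go, with the robot clear; no verdict came back.

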